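Top up the dishwasher tablet drawer

ROBOT

A 6-joint arm with a two-finger parallel gripper is mounted at the origin on the work surface. World frame = base frame: x ahead of the robot, y to its left, z up, the work surface at z = 0. Lengths are in mm, angles in rad, forces in N, time in s.
With the tool pointing down it reaches from about 350 to 975 mm from the base axis. Payload 7.1 kg.
Tool frame: the origin (TCP) lies between the finger pads; the fingertips stand 8 mm ahead of it and the grasp point (between the pads) lies 11 mm behind it; x points along the fingers, y is the direction in which the jaws open and shut, and the axes are right-handed (so a half turn about x gives the same grasp; the last joint's range is limited). The gripper opens to 88 mm and grips with 3 to 60 N. Pads are 20 mm wide; open, the fingers measure 115 mm over their backs; the gripper's body (75 mm by 178 mm) begins 61 mm behind the grasp point.
Start: joints at [-1.151, 0.423, 1.63, -0, 1.089, -0.019], TCP at [265.548, -565.764, 230.675] pointing down, gripper open.
Joint ranges: [-3, 3], [-0.9, 2.11], [0.09, 2.58], [-1.31, 4.45], [0.11, 2.69], [-2.54, 2.54]. Speed limits (rad/s): [2.39, 2.39, 3.01, 3.14, 3.14, 3.14].

INTERFACE

Orientations are given as a rotation vector (axis times angle).
In Python, from workcell import ctrl gives the robot as it stands.
- The arm moves only by the tool apply_moves, never from a script. Its argument "increments" is a list of rows, each an object with "gripper": the opening in per cent of the stroke, from 0 (shut) to 100 (fully open); "delta_pos": the shift along the tool's x, y, z in cm, a list of three; "dr": the turn, a rotation vector about the tool's x, y, z in rad, a list of three. In form: [{"gripper": gripper, "delta_pos": [dx, dy, dz], "dr": [ax, ay, az]}, ...]. A call has exactly 5 rows; each row shifts and turns the commanded pose from where the row before left it, along the tool's axes as they then stand; what a row does not reach is not made up. A row lasts 1/12 s, in which the tool goes at most 41.7 mm and 7.16 degrees, less where a joint would pass 70% of its speed; a pose out of reach is approached as far as the arm can. A call with a gripper value outside its range is refused whole. The fingers move at their own pace and stop on an object; the grip force is fixed at half the most. Time passes only in rows, so rows that do not move let the fingers close, or fill a call up. It gives the time, the measured TCP pose, the force and the opening at its end, in the units of the state.
- ctrl.get_obs(): the state, without advancing time (a new reading comes with each control period).
- ctrl.get_image(name): name is "side" or "top" or "wrist"; returns a dict with "img" (384x512x3 uint8, red, green, blue), "range_z" (384x512 float32, mm along the optical axis (not along the pixel's ray), 0 where there is no reading), "mtx" (3x3 intrinsics, pixels), "rvec" (rotation vector, rad) and "tvec" (3), from world to camera coordinates, as OpenCV has them. Camera axes: x right, y down, z forward; pixel columns grow to the right and rows downward; lengths in mm; the calibration is good to about 2 mm. The wrist camera is an equidistant fisheye: a pixel r from the principal point sees the ray r / f radians off the axis. A picture is of the moment at which its call begins.
- ctrl.close_job(): hands the job in, once; it reports no verdict.
The state is a dict: "t": time; "qpos": joint angles; "qvel": joint speeds; "joint_torque": joint torques, N m; "ee_pos": TCP position; "orientation": TCP orientation; "ft_force": force on the tool from outside, world axes, zero at the start; "moment": the same for the moment, N m; "width": finger opening in mm.
Only numpy, scipy, OpenCV 4.12 (cv2) and the standard library are available. Lean on these libraries where they do the work, as an engineer would, in place of code of your own. Each camera call takes 0.05 s, during which the arm holds its last target. There are 200 camera calls.

TASK

Pull the upper drawer of the clear organiser, which stands ajar, right out to its stop, then pick up the steel tumbler and tip all six dishwasher tablets out of it into the drawer without spilling any, from close above so that they do not crack. Then stand the empty tumbler back upright on the laminate beside the organiser and slide the drawer fully home, leaving the other things in the cupboard where they are.

Things in the scene. Friction and masses are not known exactly. Their poses are not given: they have to be found in the camera images.
- drawer (a joint): how far the organiser's upper drawer (the one standing ajar) stands out of the shell, m; 0 = fully home, 0.14 = pulled right out, with a hard stop at both ends. Plain sliding friction of about 1.5 N, no catch or spring; it stays where it is left
- drawer_floor (a point): middle of the drawer's floor, 77 mm above the laminate, moves with the drawer; x points the way the drawer shuts, y along its front, z up. The drawer is a clear tray, inside 237 mm long (x), 152 mm wide (y); walls and floor 3 mm thick, side walls 43 mm above the floor (rims 120 mm above the laminate). Only the part standing out of the shell is open from above
- drawer_front (a point): middle of the top edge of the drawer's front panel, on its outer face, 131 mm above the laminate, 128 mm in -x from drawer_floor, moves with the drawer; panel 8 mm thick, 160 mm wide, 57 mm high. A pull lip 70 mm wide, 5 mm thick, sticks 14 mm out of the panel's middle, its top 38 mm below this point
- shell_front (a point): middle of the front upper edge of the organiser's clear two-tier shell, 140 mm above the laminate; axes as the drawer's. The shell is fixed, 260 mm deep (to +x), 170 mm wide (y), 140 mm high, with a closed roof; what stands higher than 59 mm above the drawer's floor catches on the shell as the drawer is shut
- tumbler: polished steel tumbler, 100 mm high, straight-sided, 66 mm across, wall 3 mm, floor 4 mm, about 90 g; origin under its foot, z along its axis to the mouth. Stands upright with the tablets inside, left or right of the drawer. Tablets slide on its wall once that slopes down to the mouth by 19 to 27 degrees; a jolt frees those that hang
- tumbler_rim (a point): middle of the tumbler's mouth, 100 mm above its origin along its axis
- tablet0: one of six alike dishwasher tablets, a block 30 x 22 x 14 mm, about 18 g; origin at its middle, x along the 14 mm, y along the 22 mm, z along the 30 mm; at the start it stands in the tumbler
- tablet1: another of the six tablets, as tablet0
- tablet2: another of the six tablets, as tablet0
- tablet3: another of the six tablets, as tablet0
- tablet4: another of the six tablets, as tablet0
- tablet5: another of the six tablets, as tablet0
- scourer_dish: round steel dish with a steel scourer in it, 110 mm across, 33 mm high; origin under its middle. It stands on the side of the drawer where the tumbler does not. Bystander
- plunger_cup: black plunger cup standing mouth-down, 121 mm across, 95 mm high; origin under its middle. Bystander
- spray_bottle: closed red spray bottle with press trigger, 80 mm across, 229 mm high; origin under its middle; its nozzle points along its -x and ends 60 mm from its axis. Bystander

How it is judged (in metres and radians):
On the way, in this order (a step that is already met when the one before it is completed fails the run):
1. the upper drawer is pulled out to its stop (within 10 mm) (value of joint drawer above 0.13 m), for 0.1 s.
2. the held tumbler is being tipped over the open drawer (angle between tumbler's own z axis and vertical above 1.1 rad and contact force between the fingers and tumbler above 1 N and horizontal distance between tumbler_rim and drawer_floor below 0.18 m and height (world z) of tumbler_rim above 0.1 m and value of joint drawer above 0.07 m), for 0.1 s.
3. all six tablets lie in the drawer while it still stands open (x of tablet0 in the frame of drawer_floor between -0.118 and 0.118 m and y of tablet0 in the frame of drawer_floor between -0.077 and 0.077 m and z of tablet0 in the frame of drawer_floor between 0 and 0.055 m and x of tablet1 in the frame of drawer_floor between -0.118 and 0.118 m and y of tablet1 in the frame of drawer_floor between -0.077 and 0.077 m and z of tablet1 in the frame of drawer_floor between 0 and 0.055 m and x of tablet2 in the frame of drawer_floor between -0.118 and 0.118 m and y of tablet2 in the frame of drawer_floor between -0.077 and 0.077 m and z of tablet2 in the frame of drawer_floor between 0 and 0.055 m and x of tablet3 in the frame of drawer_floor between -0.118 and 0.118 m and y of tablet3 in the frame of drawer_floor between -0.077 and 0.077 m and z of tablet3 in the frame of drawer_floor between 0 and 0.055 m and x of tablet4 in the frame of drawer_floor between -0.118 and 0.118 m and y of tablet4 in the frame of drawer_floor between -0.077 and 0.077 m and z of tablet4 in the frame of drawer_floor between 0 and 0.055 m and x of tablet5 in the frame of drawer_floor between -0.118 and 0.118 m and y of tablet5 in the frame of drawer_floor between -0.077 and 0.077 m and z of tablet5 in the frame of drawer_floor between 0 and 0.055 m and value of joint drawer above 0.03 m), for 0.2 s.
At the end, for the whole second after the job is handed in: All six tablets lie at rest in the upper drawer, the drawer is shut to within 3 mm of its stop, and the tumbler stands empty, upright (within 0.1 rad) and still on the laminate, clear of the organiser (x of tablet0 in the frame of drawer_floor between -0.118 and 0.118 m and y of tablet0 in the frame of drawer_floor between -0.077 and 0.077 m and z of tablet0 in the frame of drawer_floor between 0 and 0.055 m and x of tablet1 in the frame of drawer_floor between -0.118 and 0.118 m and y of tablet1 in the frame of drawer_floor between -0.077 and 0.077 m and z of tablet1 in the frame of drawer_floor between 0 and 0.055 m and x of tablet2 in the frame of drawer_floor between -0.118 and 0.118 m and y of tablet2 in the frame of drawer_floor between -0.077 and 0.077 m and z of tablet2 in the frame of drawer_floor between 0 and 0.055 m and x of tablet3 in the frame of drawer_floor between -0.118 and 0.118 m and y of tablet3 in the frame of drawer_floor between -0.077 and 0.077 m and z of tablet3 in the frame of drawer_floor between 0 and 0.055 m and x of tablet4 in the frame of drawer_floor between -0.118 and 0.118 m and y of tablet4 in the frame of drawer_floor between -0.077 and 0.077 m and z of tablet4 in the frame of drawer_floor between 0 and 0.055 m and x of tablet5 in the frame of drawer_floor between -0.118 and 0.118 m and y of tablet5 in the frame of drawer_floor between -0.077 and 0.077 m and z of tablet5 in the frame of drawer_floor between 0 and 0.055 m and value of joint drawer below 0.003 m and angle between tumbler's own z axis and vertical below 0.1 rad and height (world z) of tumbler between -0.006 and 0.006 m and linear speed of tumbler below 0.02 m/s and contact force between tumbler and organiser below 0.1 N and linear speed of each of tablet0, tablet1, tablet2, tablet3, tablet4, tablet5 below 0.03 m/s); the robot touches nothing.
It fails at once if the scourer dish, plunger cup or spray bottle is pushed more than 20 mm from its place or knocked over (distance of any of scourer_dish, plunger_cup, spray_bottle from where it was at the start of the episode above 0.02 m or angle between any of scourer_dish, plunger_cup, spray_bottle's own z axis and vertical above 0.3 rad).
It fails at once if a tablet is dropped from a height (falls faster than 1.8 m/s, about 16 cm of free fall) (linear speed of any of tablet0, tablet1, tablet2, tablet3, tablet4, tablet5 above 1.8 m/s).
It fails at once if a tablet is spilled onto the laminate ((height (world z) of tablet0 below 0.03 m and distance between tablet0 and tumbler above 0.09 m) or (height (world z) of tablet1 below 0.03 m and distance between tablet1 and tumbler above 0.09 m) or (height (world z) of tablet2 below 0.03 m and distance between tablet2 and tumbler above 0.09 m) or (height (world z) of tablet3 below 0.03 m and distance between tablet3 and tumbler above 0.09 m) or (height (world z) of tablet4 below 0.03 m and distance between tablet4 and tumbler above 0.09 m) or (height (world z) of tablet5 below 0.03 m and distance between tablet5 and tumbler above 0.09 m)).
It also fails if it takes over 72 s, if anything falls off the work surface, if the arm or the gripper's body presses on something with over 40 N, if the wrist force passes 120 N, or if a joint passes its speed limit or range.

## Working session

There is one attempt and no reset: what is moved stays moved. The work goes in short steps, Python scripts to look and compute and a tool call to move; the robot and the scene stay as the last step left them, time stands still between calls to the robot, and variables do not carry over. Pictures are saved under pics/ and viewed, about 8 in all and at most 12, crops included, and the job is handed in when it is done.

Besides the shell and the picture viewer there is one more tool, called after "Request:" by a JSON object that holds its "api" and its "payload". apply_moves: Moves the arm, as the interface text tells. Its arguments: {"type":"object","properties":{"increments":{"type":"array","items":{"type":"object","properties":{"gripper":{"type":"number"},"delta_pos":{"type":"array","items":{"type":"number"}},"dr":{"type":"array","items":{"type":"number"}}}}}},"required":["increments"]}

```bash
ls; mkdir -p pics
cat > h.py <<'E'
import numpy as np, cv2
from workcell import ctrl
from scipy.spatial.transform import Rotation as R
def shot(n,f=None,im=None):
    d=ctrl.get_image(n)
    if f: cv2.imwrite('pics/'+f,d['img'][:,:,::-1])
    np.savez('/tmp/%s.npz'%n,**d)
    return d
def world(d,u,v,z=None):
    K=d['mtx'];Rm=cv2.Rodrigues(np.array(d['rvec']))[0];t=np.array(d['tvec']).ravel()
    ray=np.array([(u-K[0,2])/K[0,0],(v-K[1,2])/K[1,1],1.])
    o=-Rm.T@t; r=Rm.T@ray
    if z is None: return o+r*d['range_z'][int(v),int(u)]
    return o+r*(z-o[2])/r[2]
E
python3 - <<'E'
from h import *
a=shot('top','top0.png');b=shot('side','side0.png')
for d in(a,b):
    Rm=cv2.Rodrigues(np.array(d['rvec']))[0];print(-Rm.T@np.array(d['tvec']).ravel(),Rm[2],d['mtx'][0,0])
o=ctrl.get_obs();print({k:np.round(v,3).tolist() for k,v in o.items()});print(R.from_rotvec(o['orientation']).as_matrix().round(3))
E
```

```text
pics
[ 498.78837422  -17.59063526 1489.58172566] [ 0.07004659  0.0018681  -0.99754197] 486.0454009181483
[203.19996534 426.04804385 786.17830217] [ 0.44053898 -0.48352805 -0.75639013] 403.0149710090766
{'t': 0.1, 'qpos': [-1.151, 0.424, 1.631, -0.0, 1.089, -0.019], 'qvel': [0.001, -0.001, -0.0, 0.002, 0.001, -0.001], 'joint_torque': [-0.0, -54.561, -27.433, 0.064, 0.019, -0.0], 'ee_pos': [265.344, -565.333, 229.981], 'orientation': [1.979, 0.443, -1.979], 'ft_force': [0.813, -0.3, -0.917], 'moment': [-0.037, 0.013, 0.012], 'width': 87.736}
[[-0.001  0.425 -0.905]
 [ 0.001 -0.905 -0.425]
 [-1.    -0.001 -0.   ]]
```

View pics/top0.png

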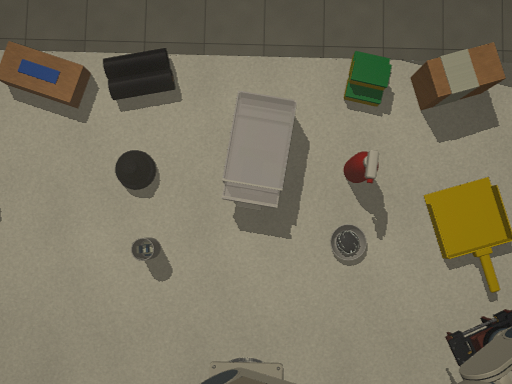

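View pics/side0.png

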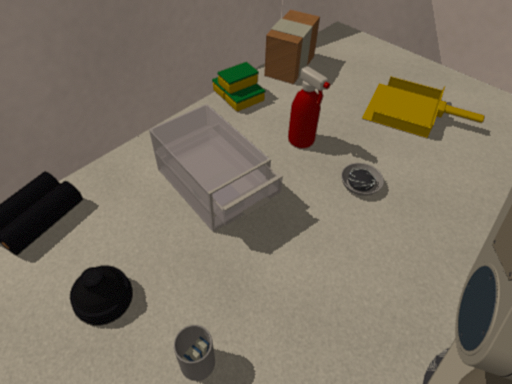

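The top view (+x up, +y left) shows the organiser at about (260,150), with the drawer front at (225,200)–(278,206). The tumbler is at (146,249), the dish at (348,243), the plunger cup at (136,170) and the spray bottle at (362,167). I'll enlarge the organiser and tumbler.

Run:
```python
from h import *
t=dict(np.load('/tmp/top.npz'));s=dict(np.load('/tmp/side.npz'))
A=cv2.resize(t['img'][80:220,210:310],None,fx=4,fy=4,interpolation=cv2.INTER_CUBIC)
B=cv2.resize(s['img'][90:240,140:300],None,fx=2.5,fy=3.7333,interpolation=cv2.INTER_CUBIC)
cv2.imwrite('pics/c1.png',np.hstack([A,B[:560]])[:,:,::-1])
# tumbler rim: depth points near tumbler
for nm,d,box in(('top',t,(125,228,172,285)),('side',s,(165,315,225,380))):
    P=np.array([world(d,u,v) for v in range(box[1],box[3]) for u in range(box[0],box[2]) if d['range_z'][v,u]>0])
    m=(P[:,2]>90)&(P[:,2]<108);Q=P[m];print(nm,m.sum(),Q.mean(0),Q.min(0),Q.max(0))
    c,r=cv2.minEnclosingCircle(Q[:,:2].astype(np.float32));print(c,r)
for n,u,v in(('dish',348,243),('plunger',136,170),('spray',362,167),('roof',262,130),('roof',250,170),('drawer',250,195)): print(n,world(t,u,v).round())
```

```text
top 106 [441.58178047 301.88863545  98.14817027] [409.86053596 269.01114605  90.02352403] [472.90603415 335.479986   107.05383062]
(442.0611572265625, 302.22625732421875) 33.5085334777832
side 341 [439.45376906 303.99122944  96.80125581] [407.73580989 270.74055284  90.07346696] [473.10186896 336.56980137 101.85861892]
(440.40777587890625, 303.4381408691406) 33.2385368347168
dish [ 472. -296.   30.]
plunger [669. 335.  81.]
spray [ 683. -306.  166.]
roof [785. -29. 139.]
roof [671.   1. 139.]
drawer [605.   0.  76.]
```

View pics/c1.png

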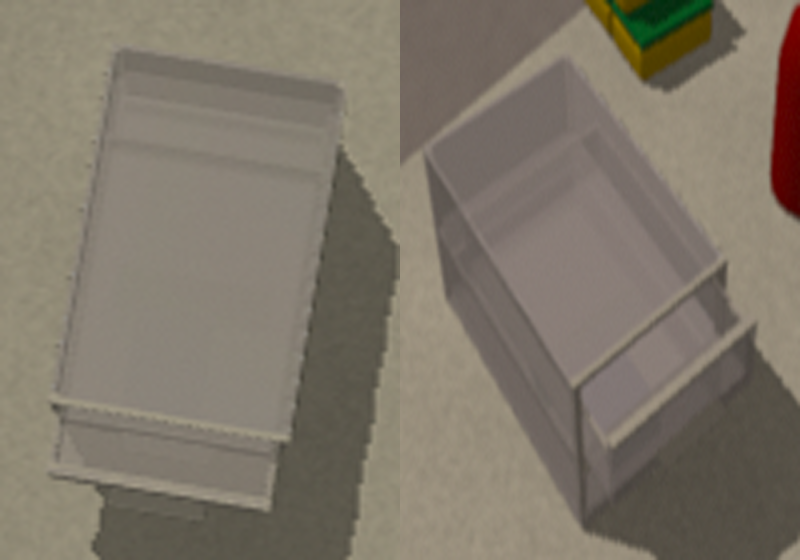

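The crop shows the shell's front edge at crop (52,402)–(290,440), the drawer front's top edge at (52,474)–(270,508), and the pull lip just below it at (108,495)–(205,517).

Run:
```python
from h import *
t=dict(np.load('/tmp/top.npz'))
P=np.array([list(world(t,u,v))+[u,v] for v in range(85,225) for u in range(205,310) if t['range_z'][v,u]>0])
Q=P[(P[:,2]>134)&(P[:,2]<146)];r=cv2.minAreaRect(Q[:,:2].astype(np.float32));print('roof',r,cv2.boxPoints(r).round(1).tolist())
Q=P[(P[:,2]>124)&(P[:,2]<134)&(P[:,0]<640)];r=cv2.minAreaRect(Q[:,:2].astype(np.float32));print('front',len(Q),r,cv2.boxPoints(r).round(1).tolist())
f=lambda x,y,z:world(t,210+x/4-.4,80+y/4-.4,z).round(1)
print('shell front',f(52,404,140),f(290,441,140)); print('front outer',f(52,477,131),f(270,511,131))
print('lip',f(108,516,93),f(205,520,93))
for n,zl in (('dish',(345,243,40,25,40)),('spray',(362,167,35,15,250)),('pl',(136,170,35,40,110))):
    u0,v0,w,a,b=zl
    Q=np.array([world(t,u,v) for v in range(v0-w,v0+w) for u in range(u0-w,u0+w) if t['range_z'][v,u]>0]);Q=Q[(Q[:,2]>a)&(Q[:,2]<b)];print(n,Q.min(0),Q.max(0))
```

```text
roof ((733.5173950195312, -19.92339324951172), (170.15834045410156, 310.045166015625), 81.63786315917969) [[567.7999877929688, -81.5999984741211], [874.5, -126.5999984741211], [899.2999877929688, 41.70000076293945], [592.5, 86.80000305175781]]
front 154 ((609.55078125, -2.8952255249023438), (157.51502990722656, 59.64180374145508), 81.91446685791016) [[568.9000244140625, -76.69999694824219], [628.0, -85.0999984741211], [650.2000122070312, 70.9000015258789], [591.0999755859375, 79.30000305175781]]
shell front [638.7  77.1 140. ] [617.1 -89.4 140. ]
front outer [588.3  76.2 131. ] [568.4 -77.  131. ]
lip [563.8  37.7  93. ] [562.7 -32.1  93. ]
dish [ 424.57985844 -350.43956133   25.06383921] [ 529.34165087 -242.30813061   39.00692602]
spray [ 636.91222605 -361.08454611   18.05992267] [ 735.80451088 -281.09543211  235.57202441]
pl [622.27127058 296.02976441  40.00495851] [734.73143711 407.92755802 103.22558432]
```

```bash
cat >> h.py <<'E'
DX=np.array([.990,-.141,0]);DX/=np.linalg.norm(DX);DY=np.array([-DX[1],DX[0],0])
def rot(x,y):  # tool axes in world
    x=np.array(x,float);x/=np.linalg.norm(x);y=np.array(y,float);y-=x*(x@y);y/=np.linalg.norm(y)
    return np.column_stack([x,y,np.cross(x,y)])
def plan(p1,R1,n,g,p0=None,R0=None):
    o=ctrl.get_obs()
    p=np.array(o['ee_pos'] if p0 is None else p0,float);Rc=R.from_rotvec(o['orientation']) if R0 is None else R.from_matrix(R0)
    p1=np.array(p1,float);dr=(Rc.inv()*R.from_matrix(R1)).as_rotvec()/n;dp=(p1-p)/n
    print('from',p.round(1),'w',np.round(o['width'],1),'F',np.round(o['ft_force'],1),'t',o['t'],'turn',np.degrees(np.linalg.norm(dr)).round(2),'mm',np.linalg.norm(dp).round(1))
    rows=[]
    for i in range(n):
        w=p+dp*(i+1); d=np.zeros(3)
        d=Rc.inv().apply(w-(p+dp*i))/10
        rows.append('{"gripper":%g,"delta_pos":%s,"dr":%s}'%(g,np.round(d,2).tolist(),np.round(dr,3).tolist()));Rc=Rc*R.from_rotvec(dr)
        if i%5==4: print('['+','.join(rows[-5:])+']')
def log():
    o=ctrl.get_obs();open('log.txt','a').write(repr([list(o['qpos']),list(o['ee_pos']),list(o['orientation'])])+'\n')
E
python3 - <<'E'
from h import *
log();plan([583,0,180],rot([0,0,-1],DX),20,38)
E
```

```text
from [ 265.3 -565.3  230. ] w 87.7 F [ 0.8 -0.3 -0.9] t 0.1 turn 2.84 mm 32.5
[{"gripper":38,"delta_pos":[0.25, -1.88, -2.64],"dr":[-0.05, -0.0, 0.0]},{"gripper":38,"delta_pos":[0.25, -1.75, -2.73],"dr":[-0.05, -0.0, 0.0]},{"gripper":38,"delta_pos":[0.25, -1.61, -2.81],"dr":[-0.05, -0.0, 0.0]},{"gripper":38,"delta_pos":[0.25, -1.47, -2.89],"dr":[-0.05, -0.0, 0.0]},{"gripper":38,"delta_pos":[0.25, -1.33, -2.96],"dr":[-0.05, -0.0, 0.0]}]
[{"gripper":38,"delta_pos":[0.25, -1.18, -3.02],"dr":[-0.05, -0.0, 0.0]},{"gripper":38,"delta_pos":[0.25, -1.03, -3.07],"dr":[-0.05, -0.0, 0.0]},{"gripper":38,"delta_pos":[0.25, -0.88, -3.12],"dr":[-0.05, -0.0, 0.0]},{"gripper":38,"delta_pos":[0.25, -0.72, -3.16],"dr":[-0.05, -0.0, 0.0]},{"gripper":38,"delta_pos":[0.25, -0.56, -3.19],"dr":[-0.05, -0.0, 0.0]}]
[{"gripper":38,"delta_pos":[0.25, -0.4, -3.22],"dr":[-0.05, -0.0, 0.0]},{"gripper":38,"delta_pos":[0.25, -0.24, -3.23],"dr":[-0.05, -0.0, 0.0]},{"gripper":38,"delta_pos":[0.25, -0.08, -3.24],"dr":[-0.05, -0.0, 0.0]},{"gripper":38,"delta_pos":[0.25, 0.08, -3.24],"dr":[-0.05, -0.0, 0.0]},{"gripper":38,"delta_pos":[0.25, 0.24, -3.23],"dr":[-0.05, -0.0, 0.0]}]
[{"gripper":38,"delta_pos":[0.25, 0.4, -3.22],"dr":[-0.05, -0.0, 0.0]},{"gripper":38,"delta_pos":[0.25, 0.56, -3.19],"dr":[-0.05, -0.0, 0.0]},{"gripper":38,"delta_pos":[0.25, 0.71, -3.16],"dr":[-0.05, -0.0, 0.0]},{"gripper":38,"delta_pos":[0.25, 0.87, -3.12],"dr":[-0.05, -0.0, 0.0]},{"gripper":38,"delta_pos":[0.25, 1.02, -3.08],"dr":[-0.05, -0.0, 0.0]}]
```

Request:
{"api": "apply_moves", "payload": {"increments": [{"gripper": 38,"delta_pos": [0.2,-1.9,-2.6],"dr": [-0.05,0,0]},{"gripper": 38,"delta_pos": [0.2,-1.7,-2.7],"dr": [-0.05,0,0]},{"gripper": 38,"delta_pos": [0.2,-1.6,-2.8],"dr": [-0.05,0,0]},{"gripper": 38,"delta_pos": [0.2,-1.5,-2.9],"dr": [-0.05,0,0]},{"gripper": 38,"delta_pos": [0.2,-1.3,-3.0],"dr": [-0.05,0,0]}]}}

```text
t: 0.52
ee_pos: [345.0, -423.3, 220.2]
orientation: [1.822, 0.656, -1.822]
ft_force: [1.0, 0.3, 0.4]
width: 58.1
```

Request:
{"api": "apply_moves", "payload": {"increments": [{"gripper": 38,"delta_pos": [0.2,-1.2,-3.0],"dr": [-0.05,0,0]},{"gripper": 38,"delta_pos": [0.2,-1.0,-3.1],"dr": [-0.05,0,0]},{"gripper": 38,"delta_pos": [0.2,-0.9,-3.1],"dr": [-0.05,0,0]},{"gripper": 38,"delta_pos": [0.2,-0.7,-3.2],"dr": [-0.05,0,0]},{"gripper": 38,"delta_pos": [0.2,-0.6,-3.2],"dr": [-0.05,0,0]}]}}

```text
t: 0.93
ee_pos: [424.1, -281.2, 210.4]
orientation: [1.656, 0.843, -1.656]
ft_force: [-0.0, -0.2, 0.6]
width: 33.5
```

Request:
{"api": "apply_moves", "payload": {"increments": [{"gripper": 38,"delta_pos": [0.2,-0.4,-3.2],"dr": [-0.05,0,0]},{"gripper": 38,"delta_pos": [0.2,-0.2,-3.2],"dr": [-0.05,0,0]},{"gripper": 38,"delta_pos": [0.2,-0.1,-3.2],"dr": [-0.05,0,0]},{"gripper": 38,"delta_pos": [0.2,0.1,-3.2],"dr": [-0.05,0,0]},{"gripper": 38,"delta_pos": [0.2,0.2,-3.2],"dr": [-0.05,0,0]}]}}

```text
t: 1.35
ee_pos: [502.0, -141.0, 200.4]
orientation: [1.483, 1.005, -1.483]
ft_force: [-0.1, -0.7, 0.1]
width: 33.5
```

Request:
{"api": "apply_moves", "payload": {"increments": [{"gripper": 38,"delta_pos": [0.2,0.4,-3.2],"dr": [-0.05,0,0]},{"gripper": 38,"delta_pos": [0.2,0.6,-3.2],"dr": [-0.05,0,0]},{"gripper": 38,"delta_pos": [0.2,0.7,-3.2],"dr": [-0.05,0,0]},{"gripper": 38,"delta_pos": [0.2,0.9,-3.1],"dr": [-0.05,0,0]},{"gripper": 38,"delta_pos": [0.2,1.0,-3.1],"dr": [-0.05,0,0]}]}}

```text
t: 1.77
ee_pos: [580.6, 1.1, 190.3]
orientation: [1.304, 1.146, -1.304]
ft_force: [1.3, -0.7, -0.1]
width: 33.8
```

Run:
```python
from h import *
log();o=ctrl.get_obs();print(np.round(o['qpos'],3));plan([583,0,114],rot([0,0,-1],DX),5,38)
```

```text
[-0.019  0.409  1.761 -0.     0.973  0.111]
from [580.6   1.1 190.3] w 33.8 F [ 1.3 -0.7 -0.1] t 1.7667 turn 0.14 mm 15.3
[{"gripper":38,"delta_pos":[1.53, 0.05, 0.02],"dr":[0.002, 0.0, 0.0]},{"gripper":38,"delta_pos":[1.53, 0.05, 0.01],"dr":[0.002, 0.0, 0.0]},{"gripper":38,"delta_pos":[1.53, 0.05, 0.01],"dr":[0.002, 0.0, 0.0]},{"gripper":38,"delta_pos":[1.53, 0.05, 0.01],"dr":[0.002, 0.0, 0.0]},{"gripper":38,"delta_pos":[1.53, 0.05, 0.01],"dr":[0.002, 0.0, 0.0]}]
```

Tracking is precise. Next I descend astride the panel and grip it.

Request:
{"api": "apply_moves", "payload": {"increments": [{"gripper": 38,"delta_pos": [1.6,0.05,0],"dr": [0,0,0]},{"gripper": 38,"delta_pos": [1.6,0.05,0],"dr": [0,0,0]},{"gripper": 38,"delta_pos": [1.5,0.05,0],"dr": [0,0,0]},{"gripper": 38,"delta_pos": [1.5,0,0],"dr": [0,0,0]},{"gripper": 38,"delta_pos": [1.4,0,0],"dr": [0,0,0]}]}}

```text
t: 2.18
ee_pos: [581.4, -0.5, 113.5]
orientation: [1.305, 1.145, -1.306]
ft_force: [-0.4, 0.3, -0.1]
width: 33.7
```

Request:
{"api": "apply_moves", "payload": {"increments": [{"gripper": 0,"delta_pos": [0,0,0],"dr": [0,0,0]},{"gripper": 0,"delta_pos": [0,0,0],"dr": [0,0,0]},{"gripper": 0,"delta_pos": [0,0,0],"dr": [0,0,0]},{"gripper": 0,"delta_pos": [0,0,0],"dr": [0,0,0]},{"gripper": 0,"delta_pos": [0,0,0],"dr": [0,0,0]}]}}

```text
t: 2.6
ee_pos: [582.5, -0.8, 115.6]
orientation: [1.307, 1.142, -1.305]
ft_force: [0.4, 0.1, -0.0]
width: 7.9
```

Request:
{"api": "apply_moves", "payload": {"increments": [{"gripper": 0,"delta_pos": [0,-1,0],"dr": [0,0,0]},{"gripper": 0,"delta_pos": [0,-2,0],"dr": [0,0,0]},{"gripper": 0,"delta_pos": [0,-2,0],"dr": [0,0,0]},{"gripper": 0,"delta_pos": [0,-2,0],"dr": [0,0,0]},{"gripper": 0,"delta_pos": [0,-2,0],"dr": [0,0,0]}]}}

```text
t: 3.02
ee_pos: [492.5, 12.2, 115.6]
orientation: [1.31, 1.142, -1.303]
ft_force: [3.2, 9.2, 0.6]
width: 7.8
```

Request:
{"api": "apply_moves", "payload": {"increments": [{"gripper": 0,"delta_pos": [0,-0.3,0],"dr": [0,0,0]},{"gripper": 0,"delta_pos": [0,-0.3,0],"dr": [0,0,0]},{"gripper": 0,"delta_pos": [0,-0.3,0],"dr": [0,0,0]},{"gripper": 0,"delta_pos": [0,0,0],"dr": [0,0,0]},{"gripper": 0,"delta_pos": [0,0,0],"dr": [0,0,0]}]}}

```text
t: 3.43
ee_pos: [490.7, 12.5, 115.9]
orientation: [1.315, 1.133, -1.293]
ft_force: [24.0, 0.3, -23.4]
width: 8.0
```

Run:
```python
from h import *
log();o=ctrl.get_obs();print(np.round(o['qpos'],3),o['ft_force'],o['ee_pos'])
```

```text
[1.00e-03 4.02e-01 2.01e+00 0.00e+00 7.14e-01 1.33e-01] [ 23.95142601   0.31676661 -23.42019642] [490.71577094  12.47984314 115.91375826]
```

Request:
{"api": "apply_moves", "payload": {"increments": [{"gripper": 0,"delta_pos": [0,0.6,0],"dr": [0,0,0]},{"gripper": 38,"delta_pos": [0,0,0],"dr": [0,0,0]},{"gripper": 38,"delta_pos": [0,0,0],"dr": [0,0,0]},{"gripper": 38,"delta_pos": [0,0,0],"dr": [0,0,0]},{"gripper": 38,"delta_pos": [-2,0,0],"dr": [0,0,0]}]}}

```text
t: 3.85
ee_pos: [486.4, 11.5, 132.3]
orientation: [1.302, 1.148, -1.311]
ft_force: [-0.6, 0.2, 0.1]
width: 31.1
```

Request:
{"api": "apply_moves", "payload": {"increments": [{"gripper": 38,"delta_pos": [-3,0,0],"dr": [0,0,0]},{"gripper": 38,"delta_pos": [-3,0,0],"dr": [0,0,0]},{"gripper": 100,"delta_pos": [-3,0,0],"dr": [0,0,0]},{"gripper": 100,"delta_pos": [-3,0,0],"dr": [0,0,0]},{"gripper": 100,"delta_pos": [-3,0,0],"dr": [0,0,0]}]}}

```text
t: 4.27
ee_pos: [488.3, 11.4, 286.0]
orientation: [1.305, 1.144, -1.306]
ft_force: [0.4, -0.3, -0.3]
width: 49.6
```

```bash
cat > kin.py <<'E'
from h import *
from scipy.optimize import least_squares
# guess: q1 yaw, q2/q3/q5 pitch, q4 forearm roll, q6 tool roll. tool x along flange z.
Ry=lambda a:R.from_euler('y',a).as_matrix();Rz=lambda a:R.from_euler('z',a).as_matrix()
R0=None
def fk(q,p):
    a0,h,L2,e,L3,D=p[:6]
    A=Rz(q[0]);B=A@Ry(q[1]);C=B@Ry(q[2]);W=C@Rz(q[3])@Ry(q[4])@Rz(q[5])
    pos=A@[a0,0,h]+B@[0,0,L2]+C@[e,0,L3]+W@[0,0,D]
    return pos,W
# tool x = flange z; at q6=0 tool down, find tool y in flange
def load(): return [eval(l) for l in open('log.txt')]
def fit(p0=(0,400,400,0,400,250)):
    L=load()
    f=lambda p:np.concatenate([fk(q,p)[0]-x for q,x,_ in L]+[(np.array(p)-p0)*1e-3])
    s=least_squares(f,p0);return s.x,s.fun[:-6].reshape(-1,3)
if __name__=='__main__':
    p,r=fit();print(p.round(1));print(r.round(1))
    for q,x,o in load(): print((fk(q,p)[1].T@R.from_rotvec(o).as_matrix()).round(2).tolist())
E
python3 - <<'E'
from h import *
log();o=ctrl.get_obs();print(o['ft_force'],o['ee_pos'],o['width']);shot('top','top1.png')
E
python3 kin.py
```

```text
[ 0.35213793 -0.31689104 -0.30227683] [488.32338667  11.43306717 285.98762539] 49.558036871915874
[ -0.  315.  563.1  77.6 485.  304.2]
[[-10.9  -4.9  -0. ]
 [ -0.2 -11.9  -0. ]
 [  0.  -11.9   0. ]
 [ -0.  -11.9   0. ]]
[[-0.0, -1.0, -0.0], [0.0, 0.0, -1.0], [1.0, -0.0, -0.0]]
[[0.0, -1.0, -0.0], [0.0, 0.0, -1.0], [1.0, -0.0, 0.0]]
[[-0.0, -1.0, -0.0], [0.0, 0.0, -1.0], [1.0, -0.0, 0.0]]
[[0.0, -1.0, -0.0], [0.0, 0.0, -1.0], [1.0, 0.0, 0.0]]
```

```bash
cat >> kin.py <<'E'
def params():
    L=load()
    g=lambda p:np.concatenate([fk(q,p)[0]+Rz(q[0])@[0,p[6],0]-x for q,x,_ in L]+[(np.array(p)-[0,315,563,77,485,304,12])*1e-3])
    return least_squares(g,[0,315,563,77,485,304,12]).x
T=np.array([[0,-1,0],[0,0,-1],[1,0,0]],float)
lo=np.array([-3,-.9,.09,-1.31,.11,-2.54]);hi=np.array([3,2.11,2.58,4.45,2.69,2.54])
def FK(q,p):
    x,W=fk(q,p);return x+Rz(q[0])@[0,p[6],0],W@T
def ik(pos,Rm,q0,p):
    def f(q):
        x,W=FK(q,p);return np.concatenate([(x-pos)/100,(R.from_matrix(Rm.T@W)).as_rotvec()*3])
    s=least_squares(f,np.clip(q0,lo+1e-3,hi-1e-3),bounds=(lo,hi));return s.x,np.abs(s.fun).max()
def tool(psi,a,roll=0,flip=1):
    psi,a=np.radians([psi,a]);d=[np.cos(psi)*np.cos(a),np.sin(psi)*np.cos(a),-np.sin(a)]
    return rot(d,[-flip*np.sin(psi),flip*np.cos(psi),0])@R.from_euler('x',roll,degrees=True).as_matrix()
def path(q,pos0,R0,pos1,R1,n,p):
    dr=R.from_matrix(R0.T@R1).as_rotvec();out=[]
    for i in range(1,n+1):
        q,e=ik(np.array(pos0)+(np.array(pos1)-pos0)*i/n,R0@R.from_rotvec(dr*i/n).as_matrix(),q,p);out.append((q,e))
    return out
E
cat > scan.py <<'E'
from kin import *
p=params();print(p.round(1))
o=ctrl.get_obs();q0=np.array(o['qpos']);P0=np.array(o['ee_pos']);R0=R.from_rotvec(o['orientation']).as_matrix()
F=np.array([613.4,-5.5,0])
def run(psi,a,flip,ad,psid,phi,verbose=0):
    Rg=tool(psi,a,0,flip);d=Rg[:,0];g=np.array([441,303,60])
    pre=g+11*d-130*d+[0,0,0]; res=[]
    way=np.array([300,330,350.])
    seq=[(way,Rg,20),(pre,Rg,10),(g+11*d,Rg,5),(g+11*d+[0,0,140],Rg,8)]
    Rd0=tool(psid,ad,0,flip);Rd=tool(psid,ad,phi,flip);gd=F-80*DX+8*DY
    seq+=[(gd+[0,0,205]+11*Rd0[:,0],Rd0,15),(gd+[0,0,190]+11*Rd[:,0],Rd,24)]
    q,P,Rr=q0,P0,R0;worst=9;em=0;jm=0
    for pos,Rm,n in seq:
        for qn,e in path(q,P,Rr,pos,Rm,n,p):
            worst=min(worst,(qn-lo)[:].min(),(hi-qn).min());em=max(em,e);jm=max(jm,np.abs(qn-q).max());q=qn
        P,Rr=pos,Rm
        if verbose: print(q.round(2),round(em,3))
    ut=Rg.T@[0,0,1];return worst,em,jm,Rd@ut
for flip in(1,-1):
  for psi in(-60,-75,-90):
    w,e,j,u=run(psi,12,flip,15,-98,-137);print(flip,psi,round(w,2),round(e,3),round(j,2),u.round(2))
E
python3 scan.py
```

```text
[ -0.  312.7 563.1  77.5 484.9 301.9  11.9]
1 -60 0.29 0.0 0.1 [ 0.71  0.29 -0.64]
1 -75 0.37 0.0 0.1 [ 0.71  0.29 -0.64]
1 -90 0.37 0.0 0.1 [ 0.71  0.29 -0.64]
-1 -60 0.0 3.263 1.37 [ 0.71  0.29 -0.64]
-1 -75 0.0 2.967 1.37 [ 0.71  0.29 -0.64]
-1 -90 0.0 2.844 1.37 [ 0.71  0.29 -0.64]
```

View pics/top1.png

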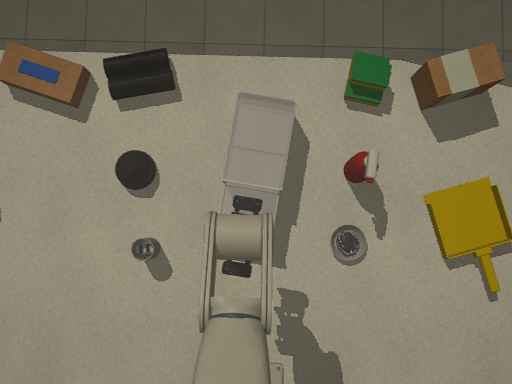

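The top view shows the drawer pulled out about 90 mm further, with the bystanders unchanged and the tumbler still at (146,249). Next I plan the side grasp of the tumbler: heading -75°, pitched 12° down.

```bash
cat > go.py <<'E'
from kin import *
def chk(P1,R1,n):
    p=params();o=ctrl.get_obs();rs=path(np.array(o['qpos']),o['ee_pos'],R.from_rotvec(o['orientation']).as_matrix(),P1,R1,n,p)
    Q=np.array([r[0] for r in rs]);print('ik err',max(r[1] for r in rs).round(3),'maxstep',np.abs(np.diff(np.vstack([o['qpos'],Q]),axis=0)).max(0).round(2),'end',Q[-1].round(2))
E
python3 - <<'E'
from go import *
Rg=tool(-75,12);chk([405,425,200],Rg,20);plan([405,425,200],Rg,20,100)
E
```

```text
ik err 0.0 maxstep [0.09 0.05 0.05 0.08 0.06 0.1 ] end [ 1.12  0.96  1.31 -0.79  2.02  0.99]
from [491.5  11.5 291.8] w 54.1 F [2.7 0.2 4.1] t 4.3167 turn 4.03 mm 21.6
[{"gripper":100,"delta_pos":[0.45, -0.7, -1.99],"dr":[-0.017, -0.067, 0.013]},{"gripper":100,"delta_pos":[0.31, -0.68, -2.03],"dr":[-0.017, -0.067, 0.013]},{"gripper":100,"delta_pos":[0.17, -0.64, -2.06],"dr":[-0.017, -0.067, 0.013]},{"gripper":100,"delta_pos":[0.02, -0.61, -2.07],"dr":[-0.017, -0.067, 0.013]},{"gripper":100,"delta_pos":[-0.13, -0.58, -2.08],"dr":[-0.017, -0.067, 0.013]}]
[{"gripper":100,"delta_pos":[-0.28, -0.54, -2.08],"dr":[-0.017, -0.067, 0.013]},{"gripper":100,"delta_pos":[-0.42, -0.5, -2.06],"dr":[-0.017, -0.067, 0.013]},{"gripper":100,"delta_pos":[-0.56, -0.46, -2.04],"dr":[-0.017, -0.067, 0.013]},{"gripper":100,"delta_pos":[-0.71, -0.42, -2.0],"dr":[-0.017, -0.067, 0.013]},{"gripper":100,"delta_pos":[-0.84, -0.37, -1.96],"dr":[-0.017, -0.067, 0.013]}]
[{"gripper":100,"delta_pos":[-0.98, -0.33, -1.9],"dr":[-0.017, -0.067, 0.013]},{"gripper":100,"delta_pos":[-1.11, -0.28, -1.83],"dr":[-0.017, -0.067, 0.013]},{"gripper":100,"delta_pos":[-1.23, -0.24, -1.76],"dr":[-0.017, -0.067, 0.013]},{"gripper":100,"delta_pos":[-1.35, -0.19, -1.68],"dr":[-0.017, -0.067, 0.013]},{"gripper":100,"delta_pos":[-1.46, -0.15, -1.59],"dr":[-0.017, -0.067, 0.013]}]
[{"gripper":100,"delta_pos":[-1.57, -0.1, -1.49],"dr":[-0.017, -0.067, 0.013]},{"gripper":100,"delta_pos":[-1.66, -0.05, -1.38],"dr":[-0.017, -0.067, 0.013]},{"gripper":100,"delta_pos":[-1.75, -0.01, -1.27],"dr":[-0.017, -0.067, 0.013]},{"gripper":100,"delta_pos":[-1.83, 0.03, -1.15],"dr":[-0.017, -0.067, 0.013]},{"gripper":100,"delta_pos":[-1.9, 0.08, -1.02],"dr":[-0.017, -0.067, 0.013]}]
```

Request:
{"api": "apply_moves", "payload": {"increments": [{"gripper": 100,"delta_pos": [0.4,-0.7,-2.0],"dr": [-0.017,-0.067,0.013]},{"gripper": 100,"delta_pos": [0.3,-0.7,-2.0],"dr": [-0.017,-0.067,0.013]},{"gripper": 100,"delta_pos": [0.2,-0.6,-2.1],"dr": [-0.017,-0.067,0.013]},{"gripper": 100,"delta_pos": [0,-0.6,-2.1],"dr": [-0.017,-0.067,0.013]},{"gripper": 100,"delta_pos": [-0.1,-0.6,-2.1],"dr": [-0.017,-0.067,0.013]}]}}

```text
t: 4.73
ee_pos: [467.3, 116.0, 262.2]
orientation: [1.006, 0.901, -1.352]
ft_force: [-0.2, 0.6, -0.6]
width: 86.1
```

Request:
{"api": "apply_moves", "payload": {"increments": [{"gripper": 100,"delta_pos": [-0.3,-0.5,-2.1],"dr": [-0.017,-0.067,0.013]},{"gripper": 100,"delta_pos": [-0.4,-0.5,-2.1],"dr": [-0.017,-0.067,0.013]},{"gripper": 100,"delta_pos": [-0.6,-0.5,-2.0],"dr": [-0.017,-0.067,0.013]},{"gripper": 100,"delta_pos": [-0.7,-0.4,-2.0],"dr": [-0.017,-0.067,0.013]},{"gripper": 100,"delta_pos": [-0.8,-0.4,-2.0],"dr": [-0.017,-0.067,0.013]}]}}

```text
t: 5.15
ee_pos: [445.1, 220.1, 238.9]
orientation: [0.709, 0.662, -1.364]
ft_force: [0.5, 1.1, 0.8]
width: 87.6
```

Request:
{"api": "apply_moves", "payload": {"increments": [{"gripper": 100,"delta_pos": [-1.0,-0.3,-1.9],"dr": [-0.017,-0.067,0.013]},{"gripper": 100,"delta_pos": [-1.1,-0.3,-1.8],"dr": [-0.017,-0.067,0.013]},{"gripper": 100,"delta_pos": [-1.2,-0.2,-1.8],"dr": [-0.017,-0.067,0.013]},{"gripper": 100,"delta_pos": [-1.3,-0.2,-1.7],"dr": [-0.017,-0.067,0.013]},{"gripper": 100,"delta_pos": [-1.5,-0.1,-1.6],"dr": [-0.017,-0.067,0.013]}]}}

```text
t: 5.57
ee_pos: [423.9, 323.5, 215.5]
orientation: [0.416, 0.424, -1.347]
ft_force: [0.7, 0.1, -0.0]
width: 87.7
```

Request:
{"api": "apply_moves", "payload": {"increments": [{"gripper": 100,"delta_pos": [-1.6,-0.1,-1.5],"dr": [-0.017,-0.067,0.013]},{"gripper": 100,"delta_pos": [-1.7,0,-1.4],"dr": [-0.017,-0.067,0.013]},{"gripper": 100,"delta_pos": [-1.7,0,-1.3],"dr": [-0.017,-0.067,0.013]},{"gripper": 100,"delta_pos": [-1.8,0,-1.1],"dr": [-0.017,-0.067,0.013]},{"gripper": 100,"delta_pos": [-1.9,0.1,-1.0],"dr": [-0.017,-0.067,0.013]}]}}

```text
t: 5.98
ee_pos: [402.5, 426.9, 192.9]
orientation: [0.127, 0.187, -1.302]
ft_force: [0.4, -0.8, -0.5]
width: 87.6
```

Run:
```python
from go import *
o=ctrl.get_obs();p=params();x,W=FK(np.array(o['qpos']),p);print('fk err',x-o['ee_pos'],R.from_matrix(W.T@R.from_rotvec(o['orientation']).as_matrix()).as_rotvec(),np.round(o['qpos'],2))
log();Rg=tool(-75,12);d=Rg[:,0];P=np.array([441,303,60])-99*d;print(P,d);chk(P,Rg,5);plan(P,Rg,5,100)
t=shot('top');s=shot('side')
for nm,dd,box in(('top',t,(125,228,172,285)),('side',s,(165,315,225,380))):
    Q=np.array([world(dd,u,v) for v in range(box[1],box[3]) for u in range(box[0],box[2]) if dd['range_z'][v,u]>0])
    m=(Q[:,2]>90)&(Q[:,2]<108);Q=Q[m];print(nm,cv2.minEnclosingCircle(Q[:,:2].astype(np.float32)))
cv2.imwrite('pics/side2.png',s['img'][:,:,::-1])
```

```text
fk err [ 0.06345444 -0.2373082   0.19699965] [-8.00732947e-17  2.81476420e-16 -2.82892302e-16] [ 1.13  0.97  1.31 -0.78  2.01  0.98]
[415.93684043 396.53698492  80.58325739] [ 0.25316323 -0.94481803 -0.20791169]
ik err 0.0 maxstep [0.01 0.03 0.01 0.   0.03 0.02] end [ 1.09  1.11  1.32 -0.77  1.89  1.09]
from [402.5 426.9 192.9] w 87.6 F [ 0.4 -0.8 -0.5] t 5.9833 turn 0.14 mm 23.4
[{"gripper":100,"delta_pos":[1.11, 0.13, -2.06],"dr":[0.002, -0.0, -0.0]},{"gripper":100,"delta_pos":[1.11, 0.12, -2.06],"dr":[0.002, -0.0, -0.0]},{"gripper":100,"delta_pos":[1.11, 0.12, -2.06],"dr":[0.002, -0.0, -0.0]},{"gripper":100,"delta_pos":[1.11, 0.11, -2.06],"dr":[0.002, -0.0, -0.0]},{"gripper":100,"delta_pos":[1.11, 0.11, -2.06],"dr":[0.002, -0.0, -0.0]}]
top ((442.3052062988281, 302.52587890625), 33.530338287353516)
side ((0.0, 0.0), 0.0)
```

View pics/side2.png

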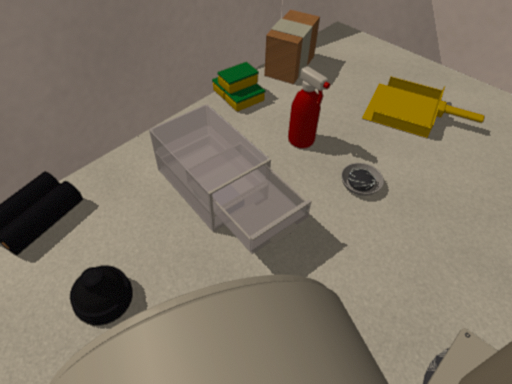

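The side view shows the drawer standing fully out, from (215,205) to (308,205). The arm now blocks the side camera's view of the tumbler, but the top camera still gives it at (442,302.5). I descend and approach it.

Request:
{"api": "apply_moves", "payload": {"increments": [{"gripper": 100,"delta_pos": [1.1,0.1,-2.1],"dr": [0.002,0,0]},{"gripper": 100,"delta_pos": [1.1,0.1,-2.1],"dr": [0.002,0,0]},{"gripper": 100,"delta_pos": [1.1,0.1,-2.1],"dr": [0.002,0,0]},{"gripper": 100,"delta_pos": [1.1,0.1,-2.1],"dr": [0.002,0,0]},{"gripper": 100,"delta_pos": [1.1,0.1,-2.0],"dr": [0.002,0,0]}]}}

```text
t: 6.5
ee_pos: [415.8, 395.5, 79.6]
orientation: [0.141, 0.184, -1.304]
ft_force: [0.9, -0.9, 0.7]
width: 87.6
```

Run:
```python
from go import *
log();Rg=tool(-75,12);d=Rg[:,0];P=np.array([441.7,302.7,60])+11*d;plan(P,Rg,5,100)
```

```text
from [415.8 395.5  79.6] w 87.6 F [ 0.9 -0.9  0.7] t 6.5 turn 0.07 mm 21.9
[{"gripper":100,"delta_pos":[2.19, 0.02, 0.03],"dr":[0.0, -0.001, 0.0]},{"gripper":100,"delta_pos":[2.19, 0.02, 0.03],"dr":[0.0, -0.001, 0.0]},{"gripper":100,"delta_pos":[2.19, 0.02, 0.03],"dr":[0.0, -0.001, 0.0]},{"gripper":100,"delta_pos":[2.19, 0.02, 0.02],"dr":[0.0, -0.001, 0.0]},{"gripper":100,"delta_pos":[2.19, 0.02, 0.02],"dr":[0.0, -0.001, 0.0]}]
```

Request:
{"api": "apply_moves", "payload": {"increments": [{"gripper": 100,"delta_pos": [2.2,0,0],"dr": [0,0,0]},{"gripper": 100,"delta_pos": [2.2,0,0],"dr": [0,0,0]},{"gripper": 100,"delta_pos": [2.2,0,0],"dr": [0,0,0]},{"gripper": 100,"delta_pos": [2.2,0,0.1],"dr": [0,0,0]},{"gripper": 100,"delta_pos": [2.2,0,0],"dr": [0,0,0]}]}}

```text
t: 6.92
ee_pos: [443.7, 290.9, 58.2]
orientation: [0.141, 0.184, -1.304]
ft_force: [1.6, -0.2, -0.3]
width: 88.2
```

Request:
{"api": "apply_moves", "payload": {"increments": [{"gripper": 60,"delta_pos": [0,0,0],"dr": [0,0,0]},{"gripper": 60,"delta_pos": [0,0,0],"dr": [0,0,0]},{"gripper": 60,"delta_pos": [0,0,0],"dr": [0,0,0]},{"gripper": 60,"delta_pos": [0,0,0],"dr": [0,0,0]},{"gripper": 60,"delta_pos": [0,0,0],"dr": [0,0,0]}]}}

```text
t: 7.33
ee_pos: [443.6, 293.7, 58.2]
orientation: [0.141, 0.182, -1.302]
ft_force: [1.8, 0.3, 2.0]
width: 65.8
```

Run:
```python
from go import *
log();o=ctrl.get_obs();print(o['ee_pos'],o['width'],o['ft_force']);Rg=tool(-75,12);d=Rg[:,0];P=np.array(o['ee_pos'])+[0,0,140];chk(P,Rg,10);plan(P,R.from_rotvec(o['orientation']).as_matrix(),10,60)
```

```text
[443.56024844 293.72930857  58.20556986] 65.84556374009965 [1.76039234 0.3076355  2.00308807]
ik err 0.0 maxstep [0.   0.02 0.01 0.   0.01 0.01] end [ 0.99  0.86  1.57 -0.86  1.84  1.04]
from [443.6 293.7  58.2] w 65.8 F [1.8 0.3 2. ] t 7.3333 turn 0.0 mm 14.0
[{"gripper":60,"delta_pos":[-0.3, 0.0, 1.37],"dr":[0.0, 0.0, 0.0]},{"gripper":60,"delta_pos":[-0.3, 0.0, 1.37],"dr":[0.0, 0.0, 0.0]},{"gripper":60,"delta_pos":[-0.3, 0.0, 1.37],"dr":[0.0, 0.0, 0.0]},{"gripper":60,"delta_pos":[-0.3, 0.0, 1.37],"dr":[0.0, 0.0, 0.0]},{"gripper":60,"delta_pos":[-0.3, 0.0, 1.37],"dr":[0.0, 0.0, 0.0]}]
[{"gripper":60,"delta_pos":[-0.3, 0.0, 1.37],"dr":[0.0, 0.0, 0.0]},{"gripper":60,"delta_pos":[-0.3, 0.0, 1.37],"dr":[0.0, 0.0, 0.0]},{"gripper":60,"delta_pos":[-0.3, 0.0, 1.37],"dr":[0.0, 0.0, 0.0]},{"gripper":60,"delta_pos":[-0.3, 0.0, 1.37],"dr":[0.0, 0.0, 0.0]},{"gripper":60,"delta_pos":[-0.3, 0.0, 1.37],"dr":[0.0, 0.0, 0.0]}]
```

The tumbler is gripped at 65.8 mm (66 expected). I lift it.

Request:
{"api": "apply_moves", "payload": {"increments": [{"gripper": 40,"delta_pos": [0,0,0],"dr": [0,0,0]},{"gripper": 40,"delta_pos": [-0.2,0,0.8],"dr": [0,0,0]},{"gripper": 40,"delta_pos": [-0.3,0,1.5],"dr": [0,0,0]},{"gripper": 40,"delta_pos": [-0.3,0,1.5],"dr": [0,0,0]},{"gripper": 40,"delta_pos": [-0.3,0,1.5],"dr": [0,0,0]}]}}

```text
t: 7.75
ee_pos: [443.2, 292.5, 112.3]
orientation: [0.139, 0.184, -1.303]
ft_force: [0.5, -0.1, -2.3]
width: 65.6
```

Request:
{"api": "apply_moves", "payload": {"increments": [{"gripper": 40,"delta_pos": [-0.4,0,1.8],"dr": [0,0,0]},{"gripper": 40,"delta_pos": [-0.4,0,1.8],"dr": [0,0,0]},{"gripper": 40,"delta_pos": [-0.4,0,1.8],"dr": [0,0,0]},{"gripper": 40,"delta_pos": [-0.4,0,1.8],"dr": [0,0,0]},{"gripper": 40,"delta_pos": [-0.4,0,1.5],"dr": [0,0,0]}]}}

```text
t: 8.17
ee_pos: [443.2, 293.4, 202.7]
orientation: [0.141, 0.183, -1.304]
ft_force: [0.9, 0.6, -2.1]
width: 66.0
```

Run:
```python
from go import *
log();o=ctrl.get_obs();print(o['ee_pos'],o['width'],o['ft_force'])
F=np.array([613.4,-5.5,0]);Rd=tool(-98,15);P=F-80*DX+8*DY+[0,0,210]+11*Rd[:,0];print(P);chk(P,Rd,15);plan(P,Rd,15,40)
```

```text
[443.16210024 293.43421155 202.68738084] 66.01280808267678 [ 0.86846616  0.55035018 -2.12629433]
[533.84851849   3.17840187 207.1529905 ]
ik err 0.0 maxstep [0.04 0.01 0.02 0.01 0.01 0.01] end [ 0.45  0.79  1.67 -0.94  1.71  1.01]
from [443.2 293.4 202.7] w 66.0 F [ 0.9  0.6 -2.1] t 8.1667 turn 1.54 mm 20.3
[{"gripper":40,"delta_pos":[1.97, 0.08, 0.46],"dr":[0.006, 0.003, -0.026]},{"gripper":40,"delta_pos":[1.97, 0.14, 0.47],"dr":[0.006, 0.003, -0.026]},{"gripper":40,"delta_pos":[1.96, 0.19, 0.47],"dr":[0.006, 0.003, -0.026]},{"gripper":40,"delta_pos":[1.96, 0.25, 0.48],"dr":[0.006, 0.003, -0.026]},{"gripper":40,"delta_pos":[1.95, 0.3, 0.48],"dr":[0.006, 0.003, -0.026]}]
[{"gripper":40,"delta_pos":[1.94, 0.35, 0.48],"dr":[0.006, 0.003, -0.026]},{"gripper":40,"delta_pos":[1.93, 0.41, 0.49],"dr":[0.006, 0.003, -0.026]},{"gripper":40,"delta_pos":[1.91, 0.46, 0.49],"dr":[0.006, 0.003, -0.026]},{"gripper":40,"delta_pos":[1.9, 0.51, 0.49],"dr":[0.006, 0.003, -0.026]},{"gripper":40,"delta_pos":[1.88, 0.56, 0.5],"dr":[0.006, 0.003, -0.026]}]
[{"gripper":40,"delta_pos":[1.87, 0.62, 0.5],"dr":[0.006, 0.003, -0.026]},{"gripper":40,"delta_pos":[1.85, 0.67, 0.5],"dr":[0.006, 0.003, -0.026]},{"gripper":40,"delta_pos":[1.83, 0.72, 0.5],"dr":[0.006, 0.003, -0.026]},{"gripper":40,"delta_pos":[1.81, 0.77, 0.5],"dr":[0.006, 0.003, -0.026]},{"gripper":40,"delta_pos":[1.79, 0.82, 0.5],"dr":[0.006, 0.003, -0.026]}]
```

Request:
{"api": "apply_moves", "payload": {"increments": [{"gripper": 40,"delta_pos": [1.0,0,0.3],"dr": [0,0,0]},{"gripper": 40,"delta_pos": [2.0,0.1,0.5],"dr": [0.006,0.003,-0.026]},{"gripper": 40,"delta_pos": [2.0,0.1,0.5],"dr": [0.006,0.003,-0.026]},{"gripper": 40,"delta_pos": [2.0,0.2,0.5],"dr": [0.006,0.003,-0.026]},{"gripper": 40,"delta_pos": [2.0,0.3,0.5],"dr": [0.006,0.003,-0.026]}]}}

```text
t: 8.58
ee_pos: [470.8, 202.8, 203.4]
orientation: [0.159, 0.187, -1.41]
ft_force: [0.2, 1.0, -2.3]
width: 65.8
```

Request:
{"api": "apply_moves", "payload": {"increments": [{"gripper": 40,"delta_pos": [1.9,0.3,0.5],"dr": [0.006,0.003,-0.026]},{"gripper": 40,"delta_pos": [1.9,0.4,0.5],"dr": [0.006,0.003,-0.026]},{"gripper": 40,"delta_pos": [1.9,0.4,0.5],"dr": [0.006,0.003,-0.026]},{"gripper": 40,"delta_pos": [1.9,0.5,0.5],"dr": [0.006,0.003,-0.026]},{"gripper": 40,"delta_pos": [1.9,0.5,0.5],"dr": [0.006,0.003,-0.026]}]}}

```text
t: 9.0
ee_pos: [501.7, 107.0, 205.9]
orientation: [0.185, 0.192, -1.542]
ft_force: [0.5, -0.0, -1.6]
width: 65.7
```

Request:
{"api": "apply_moves", "payload": {"increments": [{"gripper": 40,"delta_pos": [1.9,0.6,0.5],"dr": [0.006,0.003,-0.026]},{"gripper": 40,"delta_pos": [1.9,0.6,0.5],"dr": [0.006,0.003,-0.026]},{"gripper": 40,"delta_pos": [1.8,0.7,0.5],"dr": [0.006,0.003,-0.026]},{"gripper": 40,"delta_pos": [1.8,0.7,0.5],"dr": [0.006,0.003,-0.026]},{"gripper": 40,"delta_pos": [1.0,0.8,0.4],"dr": [0.006,0.003,-0.026]}]}}

```text
t: 9.42
ee_pos: [532.7, 17.7, 208.5]
orientation: [0.211, 0.196, -1.676]
ft_force: [-0.1, 0.1, -1.9]
width: 65.8
```

Run:
```python
from go import *
log();o=ctrl.get_obs();print(o['ee_pos'],o['width'],o['ft_force'])
F=np.array([613.4,-5.5,0]);
R0=R.from_rotvec(o['orientation']).as_matrix();ut=tool(-75,12).T@[0,0,1]
S=np.column_stack([DX,DY,[0,0,1]])
T0=F-80*DX+8*DY
def geo(P,Rm):
    u=Rm@ut;d=Rm[:,0];g=P-11*d;m=g+(100-58)*u   # mouth
    dn=np.array([0,0,-1.])-u*(-u[2]);dn/=np.linalg.norm(dn)
    lip=m+33*dn;foot=g-58*u
    c=np.array([g-61*d+i*89*Rm[:,1]+j*37.5*Rm[:,2] for i in(-1,1) for j in(-1,1)]);k=c[c[:,2].argmin()]
    lo=min((g-58*u+33*dn)[2],lip[2])
    print('tilt',np.degrees(np.arccos(u[2])).round(),'u_d',(S.T@u).round(2),'mouth_d',(S.T@(m-F)).round(),'lip_d',(S.T@(lip-F)).round(),'low',lo.round(),'bodylow_d',(S.T@(k-F)).round())
for ph in(0,-45,-75,-100,-115,-125,-137,-150):
    Rd=tool(-98,15,ph);P=T0+[0,0,200]+11*Rd[:,0];geo(P,Rd)
Rd=tool(-98,15,-95);P=T0+[0,0,205]+11*Rd[:,0];chk(P,Rd,15);plan(P,Rd,15,40)
```

```text
[532.73340217  17.74886457 208.48961113] 65.80231160301834 [-0.07671793  0.10730542 -1.93136988]
tilt 3.0 u_d [ 0.   -0.05  1.  ] mouth_d [-80.   6. 242.] lip_d [-80. -27. 240.] low 140.0 bodylow_d [-169.   76.  180.]
tilt 44.0 u_d [0.69 0.02 0.72] mouth_d [-51.   9. 230.] lip_d [-27.  10. 207.] low 135.0 bodylow_d [-44.  90. 129.]
tilt 73.0 u_d [0.94 0.14 0.3 ] mouth_d [-40.  14. 213.] lip_d [-31.  15. 181.] low 151.0 bodylow_d [-93.  92. 123.]
tilt 96.0 u_d [ 0.96  0.25 -0.11] mouth_d [-40.  18. 195.] lip_d [-43.  17. 163.] low 163.0 bodylow_d [-59.  91. 125.]
tilt 110.0 u_d [ 0.89  0.31 -0.35] mouth_d [-43.  21. 185.] lip_d [-54.  17. 155.] low 155.0 bodylow_d [-84.  92. 123.]
tilt 119.0 u_d [ 0.8   0.35 -0.49] mouth_d [-46.  23. 179.] lip_d [-61.  16. 151.] low 151.0 bodylow_d [-100.   91.  125.]
tilt 130.0 u_d [ 0.67  0.39 -0.64] mouth_d [-52.  24. 173.] lip_d [-70.  14. 148.] low 148.0 bodylow_d [-120.   90.  131.]
tilt 140.0 u_d [ 0.49  0.42 -0.76] mouth_d [-59.  26. 168.] lip_d [-79.   9. 147.] low 147.0 bodylow_d [-138.   87.  141.]
ik err 0.0 maxstep [0.   0.   0.   0.   0.
[... 532 characters left out ...]
 0.02, -0.0],"dr":[-0.11, 0.002, -0.001]},{"gripper":40,"delta_pos":[0.1, 0.03, -0.0],"dr":[-0.11, 0.002, -0.001]},{"gripper":40,"delta_pos":[0.1, 0.03, 0.0],"dr":[-0.11, 0.002, -0.001]},{"gripper":40,"delta_pos":[0.1, 0.02, 0.01],"dr":[-0.11, 0.002, -0.001]},{"gripper":40,"delta_pos":[0.1, 0.02, 0.01],"dr":[-0.11, 0.002, -0.001]}]
[{"gripper":40,"delta_pos":[0.1, 0.02, 0.01],"dr":[-0.11, 0.002, -0.001]},{"gripper":40,"delta_pos":[0.1, 0.02, 0.01],"dr":[-0.11, 0.002, -0.001]},{"gripper":40,"delta_pos":[0.1, 0.02, 0.02],"dr":[-0.11, 0.002, -0.001]},{"gripper":40,"delta_pos":[0.1, 0.02, 0.02],"dr":[-0.11, 0.002, -0.001]},{"gripper":40,"delta_pos":[0.1, 0.02, 0.02],"dr":[-0.11, 0.002, -0.001]}]
```

Request:
{"api": "apply_moves", "payload": {"increments": [{"gripper": 40,"delta_pos": [0.3,0,0],"dr": [-0.06,0.002,0]},{"gripper": 40,"delta_pos": [0.3,0.1,0],"dr": [-0.1,0.002,0]},{"gripper": 40,"delta_pos": [0.3,0.1,0],"dr": [-0.1,0.002,0]},{"gripper": 40,"delta_pos": [0.3,0,0],"dr": [-0.1,0.002,0]},{"gripper": 40,"delta_pos": [0.3,0,0],"dr": [-0.1,0.002,0]}]}}

```text
t: 9.83
ee_pos: [533.3, 4.7, 204.4]
orientation: [-0.13, 0.583, -1.58]
ft_force: [0.4, -0.3, -1.8]
width: 65.8
```

Request:
{"api": "apply_moves", "payload": {"increments": [{"gripper": 40,"delta_pos": [0,0,0],"dr": [-0.1,0.002,0]},{"gripper": 40,"delta_pos": [0,0,0],"dr": [-0.1,0.002,0]},{"gripper": 40,"delta_pos": [0,0,0],"dr": [-0.1,0.002,0]},{"gripper": 40,"delta_pos": [0,0,0],"dr": [-0.1,0.002,0]},{"gripper": 40,"delta_pos": [0,0,0],"dr": [-0.1,0.002,0]}]}}

```text
t: 10.25
ee_pos: [533.3, 5.0, 204.5]
orientation: [-0.497, 0.977, -1.407]
ft_force: [0.2, -0.4, -1.3]
width: 66.0
```

Request:
{"api": "apply_moves", "payload": {"increments": [{"gripper": 40,"delta_pos": [0,0,0],"dr": [-0.1,0,0]},{"gripper": 40,"delta_pos": [0,0,0],"dr": [-0.1,0,0]},{"gripper": 40,"delta_pos": [0,0,0],"dr": [-0.1,0,0]},{"gripper": 40,"delta_pos": [0,0,0],"dr": [-0.1,0,0]},{"gripper": 40,"delta_pos": [0,0,0],"dr": [-0.06,0,0]}]}}

```text
t: 10.67
ee_pos: [533.3, 5.0, 204.5]
orientation: [-0.834, 1.307, -1.179]
ft_force: [-0.9, 0.0, -1.0]
width: 65.6
```

```bash
cat > geo.py <<'E'
from go import *
F=np.array([613.4,-5.5,0]);T0=F-80*DX+8*DY
ut=tool(-75,12).T@[0,0,1];S=np.column_stack([DX,DY,[0,0,1]])
def geo(P,Rm):
    u=Rm@ut;d=Rm[:,0];g=P-11*d;m=g+(100-58)*u
    dn=np.array([0,0,-1.])-u*(-u[2]);dn/=np.linalg.norm(dn)
    lip=m+33*dn
    c=np.array([g-61*d+i*89*Rm[:,1]+j*37.5*Rm[:,2] for i in(-1,1) for j in(-1,1)]);k=c[c[:,2].argmin()]
    print('tilt',np.degrees(np.arccos(u[2])).round(),'grasp',(S.T@(g-F)).round(),'u_d',(S.T@u).round(2),'mouth_d',(S.T@(m-F)).round(),'lip_d',(S.T@(lip-F)).round(),'bodylow_d',(S.T@(k-F)).round())
def now():
    o=ctrl.get_obs();geo(np.array(o['ee_pos']),R.from_rotvec(o['orientation']).as_matrix());print('q',np.round(o['qpos'],2),'w',o['width'],'F',np.round(o['ft_force'],1))
E
python3 - <<'E'
from geo import *
log();now()
Rd=tool(-98,15,-110);P=T0+[0,0,168]+11*Rd[:,0];chk(P,Rd,5);plan(P,Rd,5,40)
E
```

```text
tilt 79.0 grasp [-81.  10. 207.] u_d [0.97 0.18 0.19] mouth_d [-40.  17. 215.] lip_d [-34.  18. 183.] bodylow_d [-107.   93.  134.]
q [ 0.46  0.78  1.68 -0.95  1.69 -0.42] w 65.57402235077707 F [-0.9  0.  -1. ]
ik err 0.0 maxstep [0.   0.01 0.   0.   0.   0.09] end [ 0.45  0.85  1.67 -0.94  1.67 -0.86]
from [533.3   5.  204.5] w 65.6 F [-0.9  0.  -1. ] t 10.6667 turn 5.54 mm 7.9
[{"gripper":40,"delta_pos":[0.24, 0.74, -0.09],"dr":[-0.097, 0.004, -0.002]},{"gripper":40,"delta_pos":[0.24, 0.75, -0.02],"dr":[-0.097, 0.004, -0.002]},{"gripper":40,"delta_pos":[0.24, 0.75, 0.06],"dr":[-0.097, 0.004, -0.002]},{"gripper":40,"delta_pos":[0.24, 0.74, 0.13],"dr":[-0.097, 0.004, -0.002]},{"gripper":40,"delta_pos":[0.24, 0.72, 0.2],"dr":[-0.097, 0.004, -0.002]}]
```

Request:
{"api": "apply_moves", "payload": {"increments": [{"gripper": 40,"delta_pos": [0.2,0.7,-0.1],"dr": [-0.1,0.004,-0.002]},{"gripper": 40,"delta_pos": [0.2,0.8,0],"dr": [-0.1,0.004,-0.002]},{"gripper": 40,"delta_pos": [0.2,0.8,0.1],"dr": [-0.1,0.004,-0.002]},{"gripper": 40,"delta_pos": [0.2,0.7,0.1],"dr": [-0.1,0.004,-0.002]},{"gripper": 40,"delta_pos": [0.2,0.7,0.2],"dr": [-0.1,0.004,-0.002]}]}}

```text
t: 11.08
ee_pos: [534.3, 5.2, 165.4]
orientation: [-1.187, 1.646, -0.876]
ft_force: [0.4, 0.1, -1.6]
width: 65.4
```

Run:
```python
from geo import *
now()
t=shot('top');s=shot('side')
A=cv2.resize(t['img'][170:270,190:310],(480,400),interpolation=cv2.INTER_CUBIC);B=cv2.resize(s['img'][140:300,190:318],(320,400),interpolation=cv2.INTER_CUBIC)
cv2.imwrite('pics/c3.png',np.hstack([A,B])[:,:,::-1])
Rd=tool(-98,15,-130);P=T0+[0,0,170]+11*Rd[:,0];chk(P,Rd,5);plan(P,Rd,5,40)
```

```text
tilt 107.0 grasp [-80.  10. 168.] u_d [ 0.91  0.29 -0.29] mouth_d [-41.  22. 156.] lip_d [-50.  19. 125.] bodylow_d [-77.  94.  91.]
q [ 0.45  0.86  1.66 -0.94  1.68 -0.88] w 65.38898336211273 F [ 0.4  0.1 -1.6]
ik err 0.0 maxstep [0.   0.   0.   0.   0.   0.07] end [ 0.45  0.85  1.67 -0.94  1.68 -1.21]
from [534.    5.1 164.8] w 65.9 F [-0.  -0.7 -2. ] t 11.1833 turn 3.83 mm 0.6
[{"gripper":40,"delta_pos":[0.02, -0.05, -0.02],"dr":[-0.067, -0.001, 0.0]},{"gripper":40,"delta_pos":[0.02, -0.05, -0.02],"dr":[-0.067, -0.001, 0.0]},{"gripper":40,"delta_pos":[0.02, -0.05, -0.02],"dr":[-0.067, -0.001, 0.0]},{"gripper":40,"delta_pos":[0.02, -0.05, -0.03],"dr":[-0.067, -0.001, 0.0]},{"gripper":40,"delta_pos":[0.02, -0.05, -0.03],"dr":[-0.067, -0.001, 0.0]}]
```

View pics/c3.png

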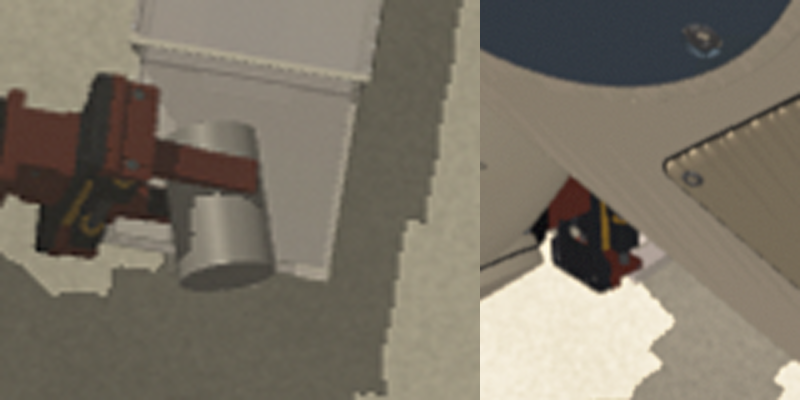

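Picture c3 shows the tumbler over the drawer with its mouth, at crop (215,125), pointing toward the shell. The side view is blocked, and no tablet is out yet at a tilt of 107°. I tip it further, slowly.

Request:
{"api": "apply_moves", "payload": {"increments": [{"gripper": 40,"delta_pos": [0,0,0],"dr": [-0.05,0,0]},{"gripper": 40,"delta_pos": [0,0,0],"dr": [-0.05,0,0]},{"gripper": 40,"delta_pos": [0,0,0],"dr": [-0.05,0,0]},{"gripper": 40,"delta_pos": [0,0,0],"dr": [-0.05,0,0]},{"gripper": 40,"delta_pos": [0,0,0],"dr": [0,0,0]}]}}

```text
t: 11.6
ee_pos: [534.6, 5.5, 166.6]
orientation: [-1.317, 1.761, -0.729]
ft_force: [1.2, -0.8, -1.8]
width: 65.5
```

Request:
{"api": "apply_moves", "payload": {"increments": [{"gripper": 40,"delta_pos": [0,0,0],"dr": [-0.04,0,0]},{"gripper": 40,"delta_pos": [0,0,0],"dr": [-0.04,0,0]},{"gripper": 40,"delta_pos": [0,0,0],"dr": [-0.04,0,0]},{"gripper": 40,"delta_pos": [0,0,0],"dr": [-0.04,0,0]},{"gripper": 40,"delta_pos": [0,0,0],"dr": [0,0,0]}]}}

```text
t: 12.02
ee_pos: [534.7, 5.6, 166.7]
orientation: [-1.422, 1.85, -0.599]
ft_force: [0.8, 1.2, -1.3]
width: 65.5
```

Request:
{"api": "apply_moves", "payload": {"increments": [{"gripper": 40,"delta_pos": [0,0,0],"dr": [-0.04,0,0]},{"gripper": 40,"delta_pos": [0,0,0],"dr": [-0.04,0,0]},{"gripper": 40,"delta_pos": [0,0,0],"dr": [-0.04,0,0]},{"gripper": 40,"delta_pos": [0,0,0],"dr": [-0.04,0,0]},{"gripper": 40,"delta_pos": [0,0,0],"dr": [0,0,0]}]}}

```text
t: 12.43
ee_pos: [534.8, 5.7, 166.6]
orientation: [-1.525, 1.934, -0.459]
ft_force: [-0.4, 0.8, -0.7]
width: 65.7
```

Run:
```python
from geo import *
now();F=[]
t=shot('top')
A=cv2.resize(t['img'][140:260,190:310],(600,600),interpolation=cv2.INTER_CUBIC)
cv2.imwrite('pics/c4.png',A[:,:,::-1])
```

```text
tilt 132.0 grasp [-79.  11. 169.] u_d [ 0.62  0.4  -0.67] mouth_d [-53.  27. 141.] lip_d [-72.  15. 117.] bodylow_d [-124.   92.  102.]
q [ 0.45  0.85  1.66 -0.94  1.68 -1.39] w 65.65249295313143 F [-0.4  0.8 -0.7]
```

View pics/c4.png

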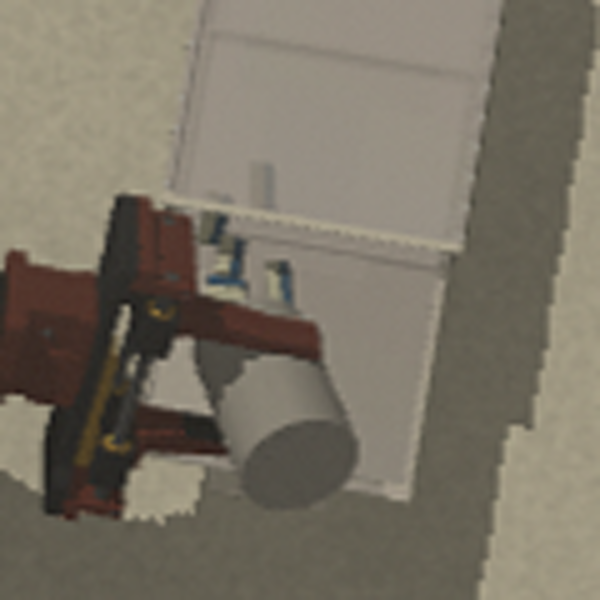

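Picture c4 shows tablets in the drawer at crop (210,225), (232,258), (225,288) and (280,283), with one under the roof at (262,185). The weight has dropped by about 1.1 N. I shift it a little, tilt further and jolt it to free any stragglers.

Run:
```python
from geo import *
Rd=tool(-98,15,-150);P=T0-25*DY+10*DX+[0,0,185]+11*Rd[:,0];geo(P,Rd);chk(P,Rd,5);plan(P,Rd,5,40)
print(Rd.T@[0,0,1])
```

```text
tilt 140.0 grasp [-70. -17. 185.] u_d [ 0.49  0.42 -0.76] mouth_d [-49.   1. 153.] lip_d [-69. -16. 132.] bodylow_d [-128.   62.  126.]
ik err 0.0 maxstep [0.01 0.01 0.   0.01 0.   0.04] end [ 0.41  0.82  1.68 -0.97  1.66 -1.58]
from [534.8   5.7 166.6] w 65.3 F [ 0.7 -0.5 -0.3] t 12.4833 turn 1.96 mm 6.6
[{"gripper":40,"delta_pos":[0.45, -0.43, -0.22],"dr":[-0.034, -0.0, -0.0]},{"gripper":40,"delta_pos":[0.45, -0.42, -0.23],"dr":[-0.034, -0.0, -0.0]},{"gripper":40,"delta_pos":[0.45, -0.41, -0.25],"dr":[-0.034, -0.0, -0.0]},{"gripper":40,"delta_pos":[0.45, -0.4, -0.26],"dr":[-0.034, -0.0, -0.0]},{"gripper":40,"delta_pos":[0.45, -0.39, -0.28],"dr":[-0.034, -0.0, -0.0]}]
[-0.25881905 -0.48296291 -0.8365163 ]
```

Request:
{"api": "apply_moves", "payload": {"increments": [{"gripper": 40,"delta_pos": [0.0,-0.3,-0.5],"dr": [-0.04,0,0]},{"gripper": 40,"delta_pos": [0.0,-0.3,-0.5],"dr": [-0.04,0,0]},{"gripper": 40,"delta_pos": [0.0,-0.3,-0.5],"dr": [-0.04,0,0]},{"gripper": 40,"delta_pos": [0.0,-0.3,-0.5],"dr": [-0.04,0,0]},{"gripper": 40,"delta_pos": [0.0,-0.3,-0.5],"dr": [-0.04,0,0]}]}}

```text
t: 12.9
ee_pos: [531.6, -1.4, 194.9]
orientation: [-1.649, 2.03, -0.271]
ft_force: [0.4, 0.4, -1.3]
width: 65.8
```

Request:
{"api": "apply_moves", "payload": {"increments": [{"gripper": 40,"delta_pos": [0,-0.5,-0.8],"dr": [0,0,0]},{"gripper": 40,"delta_pos": [0,0.5,0.8],"dr": [0,0,0]},{"gripper": 40,"delta_pos": [0,-0.5,-0.8],"dr": [0,0,0]},{"gripper": 40,"delta_pos": [0,0.5,0.8],"dr": [0,0,0]},{"gripper": 40,"delta_pos": [0,0,0],"dr": [0,0,0]}]}}

```text
t: 13.32
ee_pos: [531.5, -1.1, 193.3]
orientation: [-1.649, 2.031, -0.269]
ft_force: [-0.5, -1.2, -2.0]
width: 65.9
```

Run:
```python
from geo import *
now()
t=shot('top')
A=cv2.resize(t['img'][150:250,200:300],(600,600),interpolation=cv2.INTER_CUBIC)
cv2.imwrite('pics/c5.png',A[:,:,::-1])
```

```text
tilt 141.0 grasp [-82.   3. 196.] u_d [ 0.46  0.42 -0.78] mouth_d [-62.  21. 163.] lip_d [-81.   4. 143.] bodylow_d [-143.   82.  139.]
q [ 0.45  0.81  1.68 -0.94  1.69 -1.62] w 65.86878120515118 F [-0.5 -1.2 -2. ]
```

View pics/c5.png

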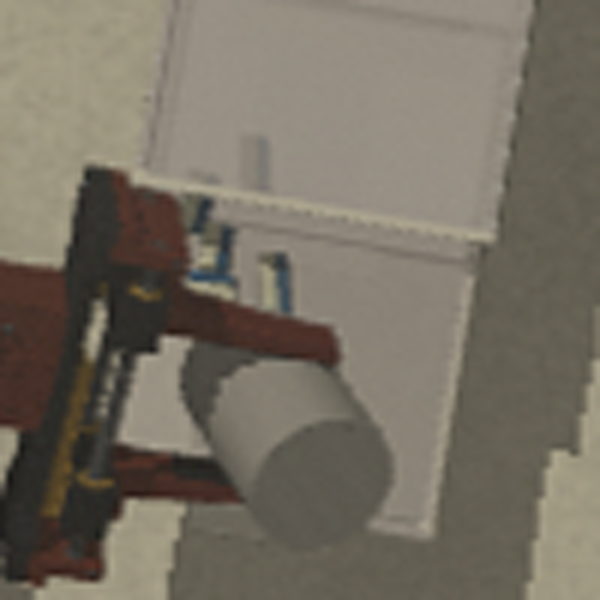

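The picture still shows the same tablets at (195,210), (225,245), (212,285) and (275,280), with one at (258,160) under the roof. The sixth may be hidden by the gripper. I turn the tumbler upright over the drawer and look inside and into the tray.

Run:
```python
from geo import *
o=ctrl.get_obs()
Rd=tool(-98,12,0);P=T0+[0,0,215]+11*Rd[:,0];geo(P,Rd);plan(P,Rd,25,40)
```

```text
tilt nan grasp [-80.   8. 215.] u_d [-0. -0.  1.] mouth_d [-80.   8. 257.] lip_d [-81.   7. 290.] bodylow_d [-169.   75.  191.]
from [531.5  -1.2 193.6] w 65.5 F [ 0.9 -0.6 -1.1] t 13.3667 turn 6.08 mm 0.8
[{"gripper":40,"delta_pos":[-0.04, -0.04, -0.06],"dr":[0.106, -0.001, -0.003]},{"gripper":40,"delta_pos":[-0.04, -0.04, -0.05],"dr":[0.106, -0.001, -0.003]},{"gripper":40,"delta_pos":[-0.04, -0.05, -0.05],"dr":[0.106, -0.001, -0.003]},{"gripper":40,"delta_pos":[-0.04, -0.06, -0.04],"dr":[0.106, -0.001, -0.003]},{"gripper":40,"delta_pos":[-0.04, -0.06, -0.04],"dr":[0.106, -0.001, -0.003]}]
[{"gripper":40,"delta_pos":[-0.04, -0.06, -0.03],"dr":[0.106, -0.001, -0.003]},{"gripper":40,"delta_pos":[-0.04, -0.07, -0.02],"dr":[0.106, -0.001, -0.003]},{"gripper":40,"delta_pos":[-0.04, -0.07, -0.02],"dr":[0.106, -0.001, -0.003]},{"gripper":40,"delta_pos":[-0.04, -0.07, -0.01],"dr":[0.106, -0.001, -0.003]},{"gripper":40,"delta_pos":[-0.04, -0.07, -0.0],"dr":[0.106, -0.001, -0.003]}]
[{"gripper":40,"delta_pos":[-0.04, -0.07, 0.01],"dr":[0.106, -0.001, -0.003]},{"gripper":40,"delta_pos":[-0.04,
[... 604 characters left out ...]
a_pos":[-0.03, -0.04, 0.06],"dr":[0.106, -0.001, -0.003]}]
[{"gripper":40,"delta_pos":[-0.03, -0.03, 0.06],"dr":[0.106, -0.001, -0.003]},{"gripper":40,"delta_pos":[-0.03, -0.02, 0.07],"dr":[0.106, -0.001, -0.003]},{"gripper":40,"delta_pos":[-0.03, -0.02, 0.07],"dr":[0.106, -0.001, -0.003]},{"gripper":40,"delta_pos":[-0.03, -0.01, 0.07],"dr":[0.106, -0.001, -0.003]},{"gripper":40,"delta_pos":[-0.03, -0.0, 0.07],"dr":[0.106, -0.001, -0.003]}]geo.py:9: RuntimeWarning: invalid value encountered in arccos
  print('tilt',np.degrees(np.arccos(u[2])).round(),'grasp',(S.T@(g-F)).round(),'u_d',(S.T@u).round(2),'mouth_d',(S.T@(m-F)).round(),'lip_d',(S.T@(lip-F)).round(),'bodylow_d',(S.T@(k-F)).round())
```

Request:
{"api": "apply_moves", "payload": {"increments": [{"gripper": 40,"delta_pos": [-0.2,-0.3,-0.6],"dr": [0.106,0,-0.003]},{"gripper": 40,"delta_pos": [-0.2,-0.4,-0.5],"dr": [0.106,0,-0.003]},{"gripper": 40,"delta_pos": [-0.2,-0.4,-0.5],"dr": [0.106,0,-0.003]},{"gripper": 40,"delta_pos": [0,0,0],"dr": [0.106,0,-0.003]},{"gripper": 40,"delta_pos": [0,0,0],"dr": [0.106,0,-0.003]}]}}

```text
t: 13.78
ee_pos: [532.0, -0.4, 214.9]
orientation: [-1.323, 1.741, -0.745]
ft_force: [0.1, 0.6, -1.2]
width: 65.4
```

Request:
{"api": "apply_moves", "payload": {"increments": [{"gripper": 40,"delta_pos": [0,0,0],"dr": [0.106,0,-0.003]},{"gripper": 40,"delta_pos": [0,0,0],"dr": [0.106,0,-0.003]},{"gripper": 40,"delta_pos": [0,0,0],"dr": [0.106,0,-0.003]},{"gripper": 40,"delta_pos": [0,0,0],"dr": [0.106,0,-0.003]},{"gripper": 40,"delta_pos": [0,0,0],"dr": [0.106,0,-0.003]}]}}

```text
t: 14.2
ee_pos: [531.9, -0.4, 214.5]
orientation: [-0.969, 1.398, -1.121]
ft_force: [0.3, -0.5, -0.9]
width: 65.5
```

Request:
{"api": "apply_moves", "payload": {"increments": [{"gripper": 40,"delta_pos": [0,0,0],"dr": [0.106,0,-0.003]},{"gripper": 40,"delta_pos": [0,0,0],"dr": [0.106,0,-0.003]},{"gripper": 40,"delta_pos": [0,0,0],"dr": [0.106,0,-0.003]},{"gripper": 40,"delta_pos": [0,0,0],"dr": [0.106,0,-0.003]},{"gripper": 40,"delta_pos": [0,0,0],"dr": [0.106,0,-0.003]}]}}

```text
t: 14.62
ee_pos: [531.9, -0.5, 214.5]
orientation: [-0.596, 1.012, -1.407]
ft_force: [-0.8, -0.7, -0.7]
width: 65.6
```

Request:
{"api": "apply_moves", "payload": {"increments": [{"gripper": 40,"delta_pos": [0,0,0],"dr": [0.106,0,-0.003]},{"gripper": 40,"delta_pos": [0,0,0],"dr": [0.106,0,-0.003]},{"gripper": 40,"delta_pos": [0,0,0],"dr": [0.106,0,-0.003]},{"gripper": 40,"delta_pos": [0,0,0],"dr": [0.106,0,-0.003]},{"gripper": 40,"delta_pos": [0,0,0],"dr": [0.106,0,-0.003]}]}}

```text
t: 15.03
ee_pos: [531.9, -0.4, 214.5]
orientation: [-0.21, 0.594, -1.606]
ft_force: [0.5, -0.8, -1.1]
width: 65.6
```

Request:
{"api": "apply_moves", "payload": {"increments": [{"gripper": 40,"delta_pos": [0,0,0],"dr": [0.106,0,-0.003]},{"gripper": 40,"delta_pos": [0,0,0],"dr": [0.106,0,-0.003]},{"gripper": 40,"delta_pos": [0,0,0],"dr": [0.106,0,-0.003]},{"gripper": 40,"delta_pos": [0,0,0],"dr": [0.106,0,-0.003]},{"gripper": 40,"delta_pos": [0,0,0],"dr": [0.1,0,-0.003]}]}}

```text
t: 15.45
ee_pos: [531.9, -0.5, 214.5]
orientation: [0.175, 0.156, -1.718]
ft_force: [0.2, -0.7, -0.9]
width: 65.3
```

```bash
python3 - <<'E' 2>/dev/null
from geo import *
now()
t=shot('top')
A=cv2.resize(t['img'][150:250,200:300],(600,600),interpolation=cv2.INTER_CUBIC)
cv2.imwrite('pics/c6.png',A[:,:,::-1])
Rg=tool(-75,12);P=np.array([441,330,150])+11*Rg[:,0];chk(P,Rg,15);plan(P,Rg,15,40)
E
```

```text
tilt 0.0 grasp [-81.   4. 217.] u_d [0. 0. 1.] mouth_d [-81.   4. 259.] lip_d [-52.  21. 259.] bodylow_d [  8.  71. 192.]
q [ 0.45  0.8   1.67 -0.96  1.76  1.02] w 65.3185556391043 F [ 0.2 -0.7 -0.9]
ik err 0.0 maxstep [0.04 0.01 0.02 0.01 0.01 0.01] end [ 1.01  0.96  1.5  -0.84  1.83  1.07]
from [ 5.320e+02 -4.000e-01  2.145e+02] w 65.4 F [-0.2 -0.4 -1.7] t 15.5 turn 1.59 mm 22.6
[{"gripper":40,"delta_pos":[-1.88, -0.91, -0.85],"dr":[-0.006, 0.0, 0.027]},{"gripper":40,"delta_pos":[-1.91, -0.85, -0.85],"dr":[-0.006, 0.0, 0.027]},{"gripper":40,"delta_pos":[-1.93, -0.8, -0.86],"dr":[-0.006, 0.0, 0.027]},{"gripper":40,"delta_pos":[-1.95, -0.74, -0.86],"dr":[-0.006, 0.0, 0.027]},{"gripper":40,"delta_pos":[-1.97, -0.68, -0.87],"dr":[-0.006, 0.0, 0.027]}]
[{"gripper":40,"delta_pos":[-1.99, -0.62, -0.87],"dr":[-0.006, 0.0, 0.027]},{"gripper":40,"delta_pos":[-2.0, -0.56, -0.88],"dr":[-0.006, 0.0, 0.027]},{"gripper":40,"delta_pos":[-2.02, -0.5, -0.88],"dr":[-0.006, 0.0, 0.027]},{"gripper":40,"delta_pos":[-2.03, -0.44, -0.88],"dr":[-0.006, 0.0, 0.027]},{"gripper":40,"delta_pos":[-2.04, -0.38, -0.89],"dr":[-0.006, 0.0, 0.027]}]
[{"gripper":40,"delta_pos":[-2.05, -0.32, -0.89],"dr":[-0.006, 0.0, 0.027]},{"gripper":40,"delta_pos":[-2.06, -0.26, -0.89],"dr":[-0.006, 0.0, 0.027]},{"gripper":40,"delta_pos":[-2.06, -0.2, -0.89],"dr":[-0.006, 0.0, 0.027]},{"gripper":40,"delta_pos":[-2.07, -0.14, -0.89],"dr":[-0.006, 0.0, 0.027]},{"gripper":40,"delta_pos":[-2.07, -0.08, -0.89],"dr":[-0.006, 0.0, 0.027]}]
```

View pics/c6.png

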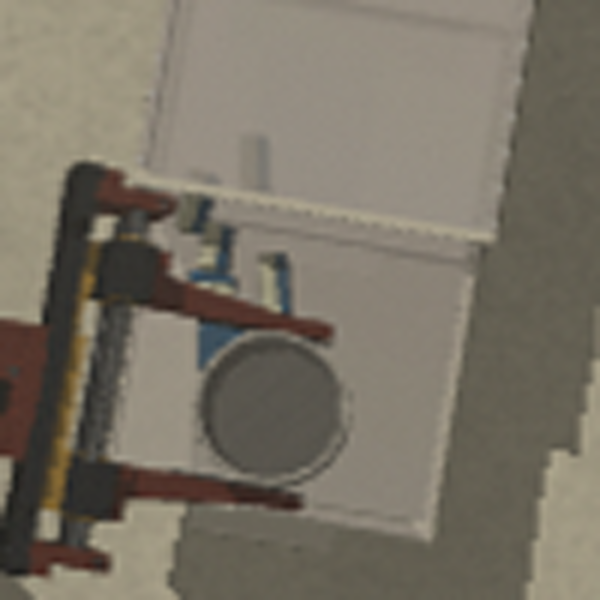

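The upright tumbler, at crop (275,410), is empty. The tablets lie in the tray at (195,210), (222,250), (215,285)–(215,345) and (275,280), plus the one under the roof at (256,160). I carry the tumbler back to its old place.

Run:
```python
from geo import *
Ra=tool(-86,12);Rg=tool(-75,12);Pa=[487,150,208];Pb=[443.6,293.7,90];plan(Pa,Ra,10,40);plan(Pb,Rg,10,40,Pa,Ra)
```

```text
from [ 5.320e+02 -4.000e-01  2.145e+02] w 65.4 F [-0.2 -0.4 -1.7] t 15.5 turn 1.29 mm 15.7
[{"gripper":40,"delta_pos":[-1.37, -0.68, -0.35],"dr":[-0.005, 0.0, 0.022]},{"gripper":40,"delta_pos":[-1.39, -0.64, -0.36],"dr":[-0.005, 0.0, 0.022]},{"gripper":40,"delta_pos":[-1.4, -0.61, -0.36],"dr":[-0.005, 0.0, 0.022]},{"gripper":40,"delta_pos":[-1.41, -0.58, -0.36],"dr":[-0.005, 0.0, 0.022]},{"gripper":40,"delta_pos":[-1.43, -0.55, -0.37],"dr":[-0.005, 0.0, 0.022]}]
[{"gripper":40,"delta_pos":[-1.44, -0.51, -0.37],"dr":[-0.005, 0.0, 0.022]},{"gripper":40,"delta_pos":[-1.45, -0.48, -0.37],"dr":[-0.005, 0.0, 0.022]},{"gripper":40,"delta_pos":[-1.46, -0.45, -0.37],"dr":[-0.005, 0.0, 0.022]},{"gripper":40,"delta_pos":[-1.47, -0.41, -0.38],"dr":[-0.005, 0.0, 0.022]},{"gripper":40,"delta_pos":[-1.48, -0.38, -0.38],"dr":[-0.005, 0.0, 0.022]}]
from [487. 150. 208.] w 65.4 F [-0.2 -0.4 -1.7] t 15.5 turn 1.1 mm 19.1
[{"gripper":40,"delta_pos":[-1.19, -0.33, -1.46],"dr":[-0.004, 0.0, 0.019]},{"gripper":40,"delta_pos":[-1.19, -0.3, -1.46],"dr":[-0.004, 0.0, 0.019]},{"gripper":40,"delta_pos":[-1.2, -0.28, -1.46],"dr":[-0.004, 0.0, 0.019]},{"gripper":40,"delta_pos":[-1.2, -0.25, -1.46],"dr":[-0.004, 0.0, 0.019]},{"gripper":40,"delta_pos":[-1.21, -0.22, -1.46],"dr":[-0.004, 0.0, 0.019]}]
[{"gripper":40,"delta_pos":[-1.21, -0.19, -1.46],"dr":[-0.004, 0.0, 0.019]},{"gripper":40,"delta_pos":[-1.21, -0.16, -1.46],"dr":[-0.004, 0.0, 0.019]},{"gripper":40,"delta_pos":[-1.22, -0.13, -1.47],"dr":[-0.004, 0.0, 0.019]},{"gripper":40,"delta_pos":[-1.22, -0.1, -1.47],"dr":[-0.004, 0.0, 0.019]},{"gripper":40,"delta_pos":[-1.22, -0.08, -1.47],"dr":[-0.004, 0.0, 0.019]}]
```

Request:
{"api": "apply_moves", "payload": {"increments": [{"gripper": 40,"delta_pos": [-1.4,-0.7,-0.3],"dr": [-0.005,0,0.022]},{"gripper": 40,"delta_pos": [-1.4,-0.6,-0.3],"dr": [-0.005,0,0.022]},{"gripper": 40,"delta_pos": [-1.4,-0.6,-0.4],"dr": [-0.005,0,0.022]},{"gripper": 40,"delta_pos": [-1.4,-0.6,-0.4],"dr": [-0.005,0,0.022]},{"gripper": 40,"delta_pos": [-1.4,-0.6,-0.4],"dr": [-0.005,0,0.022]}]}}

```text
t: 15.92
ee_pos: [508.6, 75.3, 211.7]
orientation: [0.157, 0.172, -1.604]
ft_force: [1.1, 0.3, -0.9]
width: 65.4
```

Request:
{"api": "apply_moves", "payload": {"increments": [{"gripper": 40,"delta_pos": [-1.4,-0.5,-0.4],"dr": [-0.005,0,0.022]},{"gripper": 40,"delta_pos": [-1.5,-0.5,-0.4],"dr": [-0.005,0,0.022]},{"gripper": 40,"delta_pos": [-1.5,-0.5,-0.4],"dr": [-0.005,0,0.022]},{"gripper": 40,"delta_pos": [-1.5,-0.4,-0.4],"dr": [-0.005,0,0.022]},{"gripper": 40,"delta_pos": [-1.5,-0.4,-0.4],"dr": [-0.005,0,0.022]}]}}

```text
t: 16.33
ee_pos: [485.1, 151.9, 207.8]
orientation: [0.145, 0.18, -1.491]
ft_force: [-0.3, -0.2, -0.9]
width: 65.6
```

Request:
{"api": "apply_moves", "payload": {"increments": [{"gripper": 40,"delta_pos": [-1.2,-0.3,-1.5],"dr": [-0.004,0,0.019]},{"gripper": 40,"delta_pos": [-1.2,-0.3,-1.5],"dr": [-0.004,0,0.019]},{"gripper": 40,"delta_pos": [-1.2,-0.3,-1.4],"dr": [-0.004,0,0.019]},{"gripper": 40,"delta_pos": [-1.2,-0.2,-1.4],"dr": [-0.004,0,0.019]},{"gripper": 40,"delta_pos": [-1.2,-0.2,-1.4],"dr": [-0.004,0,0.019]}]}}

```text
t: 16.75
ee_pos: [463.2, 223.7, 149.5]
orientation: [0.136, 0.185, -1.395]
ft_force: [0.7, -0.0, -1.2]
width: 65.4
```

Request:
{"api": "apply_moves", "payload": {"increments": [{"gripper": 40,"delta_pos": [-1.2,-0.2,-1.4],"dr": [-0.004,0,0.019]},{"gripper": 40,"delta_pos": [-1.2,-0.2,-1.4],"dr": [-0.004,0,0.019]},{"gripper": 40,"delta_pos": [-1.2,-0.1,-1.4],"dr": [-0.004,0,0.019]},{"gripper": 40,"delta_pos": [-1.2,-0.1,-1.4],"dr": [-0.004,0,0.019]},{"gripper": 40,"delta_pos": [-1.2,-0.1,-1.4],"dr": [-0.004,0,0.019]}]}}

```text
t: 17.17
ee_pos: [440.4, 294.4, 93.5]
orientation: [0.128, 0.189, -1.297]
ft_force: [-0.6, 0.5, -0.7]
width: 65.3
```

```bash
python3 - <<'E' 2>/dev/null
from geo import *
now();o=ctrl.get_obs();plan([443.6,293.7,60.5],tool(-75,12),5,40)
E
```

```text
tilt 1.0 grasp [-218.  282.   96.] u_d [0.01 0.   1.  ] mouth_d [-217.  282.  138.] lip_d [-185.  288.  137.] bodylow_d [-164.  380.   71.]
q [ 0.99  1.02  1.53 -0.84  1.75  1.13] w 65.31487350906623 F [-0.6  0.5 -0.7]
from [440.4 294.4  93.5] w 65.3 F [-0.6  0.5 -0.7] t 17.1667 turn 0.17 mm 6.6
[{"gripper":40,"delta_pos":[0.17, 0.07, -0.64],"dr":[0.003, -0.001, -0.001]},{"gripper":40,"delta_pos":[0.17, 0.06, -0.64],"dr":[0.003, -0.001, -0.001]},{"gripper":40,"delta_pos":[0.17, 0.06, -0.64],"dr":[0.003, -0.001, -0.001]},{"gripper":40,"delta_pos":[0.17, 0.06, -0.64],"dr":[0.003, -0.001, -0.001]},{"gripper":40,"delta_pos":[0.17, 0.06, -0.64],"dr":[0.003, -0.001, -0.001]}]
```

Request:
{"api": "apply_moves", "payload": {"increments": [{"gripper": 40,"delta_pos": [0.2,0,-0.7],"dr": [0.003,-0.001,-0.001]},{"gripper": 40,"delta_pos": [0.2,0,-0.7],"dr": [0.003,-0.001,-0.001]},{"gripper": 40,"delta_pos": [0.2,0,-0.6],"dr": [0.003,-0.001,-0.001]},{"gripper": 40,"delta_pos": [0.1,0,-0.6],"dr": [0.003,-0.001,-0.001]},{"gripper": 40,"delta_pos": [0.1,0,-0.5],"dr": [0.003,-0.001,-0.001]}]}}

```text
t: 17.58
ee_pos: [441.2, 290.9, 62.2]
orientation: [0.137, 0.175, -1.308]
ft_force: [-1.0, -0.1, -0.6]
width: 65.6
```

Request:
{"api": "apply_moves", "payload": {"increments": [{"gripper": 40,"delta_pos": [0,0,-0.1],"dr": [0,0,0]},{"gripper": 40,"delta_pos": [0,0,-0.1],"dr": [0,0,0]},{"gripper": 40,"delta_pos": [0,0,-0.1],"dr": [0,0,0]},{"gripper": 40,"delta_pos": [0,0,0],"dr": [0,0,0]},{"gripper": 40,"delta_pos": [0,0,0],"dr": [0,0,0]}]}}

```text
t: 18.0
ee_pos: [440.9, 292.3, 60.0]
orientation: [0.138, 0.175, -1.306]
ft_force: [0.4, -0.7, 0.1]
width: 66.0
```

Request:
{"api": "apply_moves", "payload": {"increments": [{"gripper": 40,"delta_pos": [0,0,-0.1],"dr": [0,0,0]},{"gripper": 40,"delta_pos": [0,0,-0.1],"dr": [0,0,0]},{"gripper": 40,"delta_pos": [0,0,0],"dr": [0,0,0]},{"gripper": 40,"delta_pos": [0,0,0],"dr": [0,0,0]},{"gripper": 40,"delta_pos": [0,0,0],"dr": [0,0,0]}]}}

```text
t: 18.42
ee_pos: [440.8, 292.6, 58.4]
orientation: [0.137, 0.174, -1.306]
ft_force: [0.8, -1.7, 3.2]
width: 65.6
```

The foot has touched down (+3 N). I release and back off.

Request:
{"api": "apply_moves", "payload": {"increments": [{"gripper": 80,"delta_pos": [0,0,0],"dr": [0,0,0]},{"gripper": 100,"delta_pos": [0,0,0],"dr": [0,0,0]},{"gripper": 100,"delta_pos": [0,0,0],"dr": [0,0,0]},{"gripper": 100,"delta_pos": [0,0,0],"dr": [0,0,0]},{"gripper": 100,"delta_pos": [0,0,0],"dr": [0,0,0]}]}}

```text
t: 18.83
ee_pos: [440.6, 292.7, 57.6]
orientation: [0.137, 0.176, -1.306]
ft_force: [-0.5, -0.5, -0.6]
width: 87.8
```

Request:
{"api": "apply_moves", "payload": {"increments": [{"gripper": 100,"delta_pos": [-2,0,0],"dr": [0,0,0]},{"gripper": 100,"delta_pos": [-2.5,0,0],"dr": [0,0,0]},{"gripper": 100,"delta_pos": [-2.5,0,0],"dr": [0,0,0]},{"gripper": 100,"delta_pos": [-2.5,0,0],"dr": [0,0,0]},{"gripper": 100,"delta_pos": [-2.5,0,0],"dr": [0,0,0]}]}}

```text
t: 19.25
ee_pos: [410.1, 407.2, 82.7]
orientation: [0.137, 0.176, -1.306]
ft_force: [0.1, 0.5, -0.3]
width: 87.7
```

```bash
python3 - <<'E' 2>/dev/null
from geo import *
o=ctrl.get_obs();print(o['ee_pos'],o['width'])
t=shot('top')
Q=np.array([world(t,u,v) for v in range(225,288) for u in range(122,175) if t['range_z'][v,u]>0]);m=(Q[:,2]>90)&(Q[:,2]<108);Q=Q[m];print(m.sum(),Q[:,2].mean(),cv2.minEnclosingCircle(Q[:,:2].astype(np.float32)))
# tray contents: heights in the open drawer area
g=[]
for v in range(160,235):
    for u in range(210,285):
        w=world(t,u,v);l=S.T@(w-F)
        if t['range_z'][v,u]>0 and -115<l[0]<13 and abs(l[1])<72 and l[2]>84: g.append(l)
g=np.array(g);print(len(g),g[:,2].max(),np.percentile(g[:,2],[50,90]),g[:,:2].min(0),g[:,:2].max(0))
A=cv2.resize(t['img'][140:260,120:300],(800,533),interpolation=cv2.INTER_CUBIC)
cv2.imwrite('pics/c7.png',A[:,:,::-1])
Rw=tool(-75,12);plan([380,430,260],Rw,5,100)
Rv=rot([0,0,-1],DX);P=486.7-60;P=np.array([P,20,260.]);chk(P,Rv,20)
plan(P,Rv,20,0,[380,430,260],Rw)
E
```

```text
[410.10900309 407.16142182  82.65364452] 87.69727253779351
99 98.11220736793453 ((438.6647033691406, 300.6033020019531), 33.33906173706055)
250 112.6360901899343 [ 96.43297623 108.01549052] [-114.66938942  -69.33350733] [12.7763901  66.19204014]
from [409.4 411.6  83.6] w 87.7 F [-1.6  0.5  1.2] t 19.3 turn 0.06 mm 36.0
[{"gripper":100,"delta_pos":[-1.24, -0.46, 3.35],"dr":[-0.001, -0.0, -0.0]},{"gripper":100,"delta_pos":[-1.24, -0.46, 3.35],"dr":[-0.001, -0.0, -0.0]},{"gripper":100,"delta_pos":[-1.23, -0.46, 3.35],"dr":[-0.001, -0.0, -0.0]},{"gripper":100,"delta_pos":[-1.23, -0.47, 3.35],"dr":[-0.001, -0.0, -0.0]},{"gripper":100,"delta_pos":[-1.23, -0.47, 3.35],"dr":[-0.001, -0.0, -0.0]}]
ik err 0.0 maxstep [0.09 0.06 0.07 0.08 0.07 0.12] end [0.02 0.08 2.02 0.   1.04 0.16]
from [380. 430. 260.] w 87.7 F [-1.6  0.5  1.2] t 19.3 turn 4.04 mm 20.6
[{"gripper":0,"delta_pos":[2.0, -0.31, 0.42],"dr":[0.017, 0.067, -0.014]},{"gripper":0,"delta_pos":[1.97, -0.27, 0.56],"dr":[0.017, 0.067, -0.014]},{"gripper":0,"delta_pos":[1.93, -0.23, 0.7],"dr":[0.017, 0.067, -0.014]},{"gripper":0,"delta_
[... 527 characters left out ...]
3, 0.11, 1.6],"dr":[0.017, 0.067, -0.014]},{"gripper":0,"delta_pos":[1.19, 0.15, 1.68],"dr":[0.017, 0.067, -0.014]},{"gripper":0,"delta_pos":[1.07, 0.2, 1.75],"dr":[0.017, 0.067, -0.014]},{"gripper":0,"delta_pos":[0.95, 0.24, 1.81],"dr":[0.017, 0.067, -0.014]},{"gripper":0,"delta_pos":[0.82, 0.29, 1.87],"dr":[0.017, 0.067, -0.014]}]
[{"gripper":0,"delta_pos":[0.69, 0.33, 1.92],"dr":[0.017, 0.067, -0.014]},{"gripper":0,"delta_pos":[0.56, 0.37, 1.95],"dr":[0.017, 0.067, -0.014]},{"gripper":0,"delta_pos":[0.42, 0.41, 1.98],"dr":[0.017, 0.067, -0.014]},{"gripper":0,"delta_pos":[0.28, 0.45, 1.99],"dr":[0.017, 0.067, -0.014]},{"gripper":0,"delta_pos":[0.14, 0.49, 2.0],"dr":[0.017, 0.067, -0.014]}]
```

View pics/c7.png

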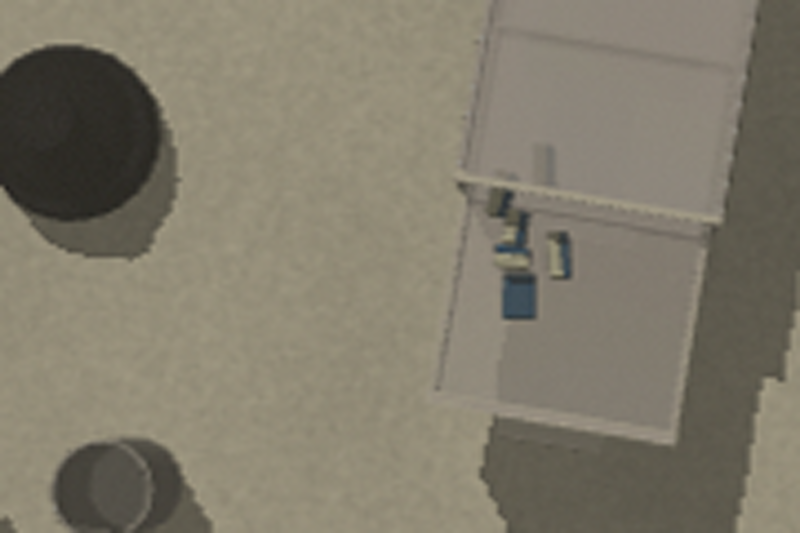

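All six tablets lie in the tray, at crop (502,195), (515,228), (513,258), (558,255), (518,298) and (543,165), the last under the roof. The highest point is 113 mm, below the 136 mm limit. The tumbler stands upright and empty at (118,487), world (439,301). I now move to the front of the drawer.

Request:
{"api": "apply_moves", "payload": {"increments": [{"gripper": 100,"delta_pos": [-1.2,-0.5,3.3],"dr": [0,0,0]},{"gripper": 100,"delta_pos": [-1.2,-0.5,3.3],"dr": [0,0,0]},{"gripper": 100,"delta_pos": [-1.2,-0.5,3.4],"dr": [0,0,0]},{"gripper": 0,"delta_pos": [-1.2,-0.5,3.4],"dr": [0,0,0]},{"gripper": 0,"delta_pos": [-1.2,-0.5,3.4],"dr": [0,0,0]}]}}

```text
t: 19.72
ee_pos: [379.4, 422.8, 260.5]
orientation: [0.137, 0.176, -1.306]
ft_force: [-0.5, 0.8, -0.8]
width: 77.8
```

Request:
{"api": "apply_moves", "payload": {"increments": [{"gripper": 0,"delta_pos": [2.0,-0.3,0.4],"dr": [0.017,0.067,-0.014]},{"gripper": 0,"delta_pos": [2.0,-0.3,0.6],"dr": [0.017,0.067,-0.014]},{"gripper": 0,"delta_pos": [1.9,-0.2,0.7],"dr": [0.017,0.067,-0.014]},{"gripper": 0,"delta_pos": [1.9,-0.2,0.8],"dr": [0.017,0.067,-0.014]},{"gripper": 0,"delta_pos": [1.8,-0.1,1.0],"dr": [0.017,0.067,-0.014]}]}}

```text
t: 20.13
ee_pos: [391.6, 319.5, 259.5]
orientation: [0.43, 0.415, -1.355]
ft_force: [0.0, -0.2, 1.0]
width: 44.6
```

Request:
{"api": "apply_moves", "payload": {"increments": [{"gripper": 0,"delta_pos": [1.8,-0.1,1.1],"dr": [0.017,0.067,-0.014]},{"gripper": 0,"delta_pos": [1.7,-0.1,1.2],"dr": [0.017,0.067,-0.014]},{"gripper": 0,"delta_pos": [1.6,0,1.3],"dr": [0.017,0.067,-0.014]},{"gripper": 0,"delta_pos": [1.5,0,1.4],"dr": [0.017,0.067,-0.014]},{"gripper": 0,"delta_pos": [1.4,0.1,1.5],"dr": [0.017,0.067,-0.014]}]}}

```text
t: 20.55
ee_pos: [403.1, 216.4, 259.9]
orientation: [0.723, 0.654, -1.374]
ft_force: [0.5, -0.3, -0.3]
width: 11.3
```

Request:
{"api": "apply_moves", "payload": {"increments": [{"gripper": 0,"delta_pos": [1.3,0.1,1.6],"dr": [0.017,0.067,-0.014]},{"gripper": 0,"delta_pos": [1.2,0.1,1.7],"dr": [0.017,0.067,-0.014]},{"gripper": 0,"delta_pos": [1.1,0.2,1.8],"dr": [0.017,0.067,-0.014]},{"gripper": 0,"delta_pos": [0.9,0.2,1.8],"dr": [0.017,0.067,-0.014]},{"gripper": 0,"delta_pos": [0.8,0.3,1.9],"dr": [0.017,0.067,-0.014]}]}}

```text
t: 20.97
ee_pos: [413.2, 113.3, 261.1]
orientation: [1.02, 0.894, -1.362]
ft_force: [-0.3, 0.5, 0.2]
width: 0.3
```

Request:
{"api": "apply_moves", "payload": {"increments": [{"gripper": 0,"delta_pos": [0.7,0.3,1.9],"dr": [0.017,0.067,-0.014]},{"gripper": 0,"delta_pos": [0.6,0.4,1.9],"dr": [0.017,0.067,-0.014]},{"gripper": 0,"delta_pos": [0.4,0.4,2.0],"dr": [0.017,0.067,-0.014]},{"gripper": 0,"delta_pos": [0.3,0.4,2.0],"dr": [0.017,0.067,-0.014]},{"gripper": 0,"delta_pos": [0.1,0.5,2.0],"dr": [0.017,0.067,-0.014]}]}}

```text
t: 21.38
ee_pos: [423.8, 10.9, 261.4]
orientation: [1.319, 1.135, -1.317]
ft_force: [0.6, 0.1, 0.1]
width: 0.6
```

```bash
python3 - <<'E' 2>/dev/null
from geo import *
o=ctrl.get_obs();print(o['ee_pos'],o['width'],np.round(o['qpos'],2))
Rv=rot([0,0,-1],DX);P=F-190*DX+[0,0,108];chk(P,Rv,10);plan(P,Rv,10,0)
E
```

```text
[423.80560791  10.89550437 261.37896322] 0.6465067725778091 [-0.    0.08  2.02  0.    1.04  0.15]
ik err 0.0 maxstep [0.   0.03 0.02 0.   0.04 0.  ] end [ 0.02  0.35  2.14 -0.    0.65  0.16]
from [423.8  10.9 261.4] w 0.6 F [0.6 0.1 0.1] t 21.3833 turn 0.04 mm 15.4
[{"gripper":0,"delta_pos":[1.53, -0.0, -0.1],"dr":[-0.001, -0.0, -0.0]},{"gripper":0,"delta_pos":[1.53, -0.0, -0.1],"dr":[-0.001, -0.0, -0.0]},{"gripper":0,"delta_pos":[1.53, -0.0, -0.1],"dr":[-0.001, -0.0, -0.0]},{"gripper":0,"delta_pos":[1.53, -0.0, -0.1],"dr":[-0.001, -0.0, -0.0]},{"gripper":0,"delta_pos":[1.53, -0.0, -0.1],"dr":[-0.001, -0.0, -0.0]}]
[{"gripper":0,"delta_pos":[1.53, -0.0, -0.1],"dr":[-0.001, -0.0, -0.0]},{"gripper":0,"delta_pos":[1.53, -0.0, -0.1],"dr":[-0.001, -0.0, -0.0]},{"gripper":0,"delta_pos":[1.53, -0.0, -0.1],"dr":[-0.001, -0.0, -0.0]},{"gripper":0,"delta_pos":[1.53, -0.0, -0.1],"dr":[-0.001, -0.0, -0.0]},{"gripper":0,"delta_pos":[1.53, -0.0, -0.1],"dr":[-0.001, -0.0, -0.0]}]
```

Request:
{"api": "apply_moves", "payload": {"increments": [{"gripper": 0,"delta_pos": [3.0,0,-0.2],"dr": [0,0,0]},{"gripper": 0,"delta_pos": [3.0,0,-0.2],"dr": [0,0,0]},{"gripper": 0,"delta_pos": [3.0,0,-0.2],"dr": [0,0,0]},{"gripper": 0,"delta_pos": [3.0,0,-0.2],"dr": [0,0,0]},{"gripper": 0,"delta_pos": [3.0,0,-0.2],"dr": [0,0,0]}]}}

```text
t: 21.8
ee_pos: [425.2, 21.0, 109.9]
orientation: [1.316, 1.133, -1.32]
ft_force: [-0.5, -1.3, -0.4]
width: 0.5
```

Request:
{"api": "apply_moves", "payload": {"increments": [{"gripper": 0,"delta_pos": [0.2,0.8,0],"dr": [0,0,0]},{"gripper": 0,"delta_pos": [0,0.8,0],"dr": [0,0,0]},{"gripper": 0,"delta_pos": [0,0.8,0],"dr": [0,0,0]},{"gripper": 0,"delta_pos": [0,0.8,0],"dr": [0,0,0]},{"gripper": 0,"delta_pos": [0,0.6,0],"dr": [0,0,0]}]}}

```text
t: 22.22
ee_pos: [465.7, 15.5, 110.7]
orientation: [1.317, 1.131, -1.316]
ft_force: [0.9, -0.3, 0.3]
width: 0.4
```

Request:
{"api": "apply_moves", "payload": {"increments": [{"gripper": 0,"delta_pos": [0,0.5,0],"dr": [0,0,0]},{"gripper": 0,"delta_pos": [0,0.5,0],"dr": [0,0,0]},{"gripper": 0,"delta_pos": [0,0.7,0],"dr": [0,0,0]},{"gripper": 0,"delta_pos": [0,0.9,0],"dr": [0,0,0]},{"gripper": 0,"delta_pos": [0,0.9,0],"dr": [0,0,0]}]}}

```text
t: 22.63
ee_pos: [497.9, 10.5, 109.0]
orientation: [1.315, 1.134, -1.32]
ft_force: [-1.7, 0.9, 2.4]
width: 0.2
```

```bash
python3 - <<'E' 2>/dev/null
from geo import *
o=ctrl.get_obs();print(S.T@(np.array(o['ee_pos'])-F),np.round(o['ft_force'],1),o['orientation'])
E
```

```text
[-116.5747475    -0.48844314  108.99346673] [-1.7  0.9  2.4] [ 1.31457112  1.13416404 -1.32009567]
```

Request:
{"api": "apply_moves", "payload": {"increments": [{"gripper": 0,"delta_pos": [0,1.0,0],"dr": [0,0,0]},{"gripper": 0,"delta_pos": [0,1.0,0],"dr": [0,0,0]},{"gripper": 0,"delta_pos": [0,1.0,0],"dr": [0,0,0]},{"gripper": 0,"delta_pos": [0,1.0,0],"dr": [0,0,0]},{"gripper": 0,"delta_pos": [0,1.0,0],"dr": [0,0,0]}]}}

```text
t: 23.05
ee_pos: [548.1, 3.0, 108.8]
orientation: [1.315, 1.134, -1.32]
ft_force: [-2.1, 0.8, 0.9]
width: 0.4
```

Request:
{"api": "apply_moves", "payload": {"increments": [{"gripper": 0,"delta_pos": [0,1.0,0],"dr": [0,0,0]},{"gripper": 0,"delta_pos": [0,1.0,0],"dr": [0,0,0]},{"gripper": 0,"delta_pos": [0,0.8,0],"dr": [0,0,0]},{"gripper": 0,"delta_pos": [0,0.8,0],"dr": [0,0,0]},{"gripper": 0,"delta_pos": [0,0.8,0],"dr": [0,0,0]}]}}

```text
t: 23.47
ee_pos: [591.2, -3.4, 108.7]
orientation: [1.315, 1.134, -1.32]
ft_force: [-2.2, 1.5, 0.5]
width: 0.5
```

```bash
python3 - <<'E' 2>/dev/null
from geo import *
o=ctrl.get_obs();print(S.T@(np.array(o['ee_pos'])-F),np.round(o['ft_force'],1))
E
```

```text
[-22.28987647  -1.0699981  108.71742344] [-2.2  1.5  0.5]
```

About 20 mm remains. I ease the drawer in until the stop loads the wrist.

Request:
{"api": "apply_moves", "payload": {"increments": [{"gripper": 0,"delta_pos": [0,0.4,0],"dr": [0,0,0]},{"gripper": 0,"delta_pos": [0,0.4,0],"dr": [0,0,0]},{"gripper": 0,"delta_pos": [0,0.3,0],"dr": [0,0,0]},{"gripper": 0,"delta_pos": [0,0.3,0],"dr": [0,0,0]},{"gripper": 0,"delta_pos": [0,0.2,0],"dr": [0,0,0]}]}}

```text
t: 23.88
ee_pos: [606.5, -5.7, 108.8]
orientation: [1.315, 1.134, -1.32]
ft_force: [-2.1, 1.4, 0.2]
width: 0.3
```

Request:
{"api": "apply_moves", "payload": {"increments": [{"gripper": 0,"delta_pos": [0,0.1,0],"dr": [0,0,0]},{"gripper": 0,"delta_pos": [0,0.1,0],"dr": [0,0,0]},{"gripper": 0,"delta_pos": [0,0.1,0],"dr": [0,0,0]},{"gripper": 0,"delta_pos": [0,0.1,0],"dr": [0,0,0]},{"gripper": 0,"delta_pos": [0,0,0],"dr": [0,0,0]}]}}

```text
t: 24.3
ee_pos: [610.4, -6.3, 108.8]
orientation: [1.315, 1.134, -1.32]
ft_force: [-1.3, 0.1, -0.9]
width: 0.8
```

Request:
{"api": "apply_moves", "payload": {"increments": [{"gripper": 0,"delta_pos": [0,0.1,0],"dr": [0,0,0]},{"gripper": 0,"delta_pos": [0,0.1,0],"dr": [0,0,0]},{"gripper": 0,"delta_pos": [0,0.1,0],"dr": [0,0,0]},{"gripper": 0,"delta_pos": [0,0.1,0],"dr": [0,0,0]},{"gripper": 0,"delta_pos": [0,0,0],"dr": [0,0,0]}]}}

```text
t: 24.72
ee_pos: [614.5, -7.0, 108.8]
orientation: [1.315, 1.133, -1.319]
ft_force: [-1.0, 0.2, -0.9]
width: 0.6
```

Request:
{"api": "apply_moves", "payload": {"increments": [{"gripper": 0,"delta_pos": [0,0.1,0],"dr": [0,0,0]},{"gripper": 0,"delta_pos": [0,0.1,0],"dr": [0,0,0]},{"gripper": 0,"delta_pos": [0,0.1,0],"dr": [0,0,0]},{"gripper": 0,"delta_pos": [0,0,0],"dr": [0,0,0]},{"gripper": 0,"delta_pos": [0,0,0],"dr": [0,0,0]}]}}

```text
t: 25.13
ee_pos: [615.3, -7.1, 108.7]
orientation: [1.313, 1.137, -1.323]
ft_force: [-8.4, 1.4, 6.8]
width: 0.6
```

```bash
python3 - <<'E' 2>/dev/null
from geo import *
o=ctrl.get_obs();print(S.T@(np.array(o['ee_pos'])-F),np.round(o['ft_force'],1))
E
```

```text
[  2.12453637  -1.3057727  108.7103222 ] [-8.4  1.4  6.8]
```

Request:
{"api": "apply_moves", "payload": {"increments": [{"gripper": 0,"delta_pos": [0,0.1,0],"dr": [0,0,0]},{"gripper": 0,"delta_pos": [0,0.1,0],"dr": [0,0,0]},{"gripper": 0,"delta_pos": [0,0,0],"dr": [0,0,0]},{"gripper": 0,"delta_pos": [0,0,0],"dr": [0,0,0]},{"gripper": 0,"delta_pos": [0,0,0],"dr": [0,0,0]}]}}

```text
t: 25.55
ee_pos: [615.3, -7.1, 108.7]
orientation: [1.311, 1.14, -1.326]
ft_force: [-15.0, 3.0, 11.8]
width: 0.6
```

Request:
{"api": "apply_moves", "payload": {"increments": [{"gripper": 0,"delta_pos": [0,-0.5,0],"dr": [0,0,0]},{"gripper": 0,"delta_pos": [0,-1.5,0],"dr": [0,0,0]},{"gripper": 0,"delta_pos": [0,-2.5,0],"dr": [0,0,0]},{"gripper": 0,"delta_pos": [0,-2.5,0],"dr": [0,0,0]},{"gripper": 0,"delta_pos": [0,-2.5,0],"dr": [0,0,0]}]}}

```text
t: 25.97
ee_pos: [525.0, 6.3, 109.0]
orientation: [1.316, 1.132, -1.318]
ft_force: [-0.4, -0.2, -0.2]
width: 0.7
```

Request:
{"api": "apply_moves", "payload": {"increments": [{"gripper": 0,"delta_pos": [-2.5,-1.5,0],"dr": [0,0,0]},{"gripper": 0,"delta_pos": [-3,-1.5,0],"dr": [0,0,0]},{"gripper": 0,"delta_pos": [-3,-1.5,-1],"dr": [0,0,0]},{"gripper": 0,"delta_pos": [-3,-1,-2],"dr": [0,0,0]},{"gripper": 0,"delta_pos": [-2,0,-2],"dr": [0,0,0]}]}}

```text
t: 26.38
ee_pos: [477.8, 64.6, 246.6]
orientation: [1.318, 1.131, -1.318]
ft_force: [-0.1, 0.5, 0.4]
width: 0.7
```

```bash
python3 - <<'E' 2>/dev/null
from geo import *
o=ctrl.get_obs();print(o['ee_pos'],np.round(o['ft_force'],1))
t=shot('top');s=shot('side')
Q=np.array([world(t,u,v) for v in range(225,288) for u in range(122,175) if t['range_z'][v,u]>0]);m=(Q[:,2]>90)&(Q[:,2]<108);Q=Q[m];print(m.sum(),Q[:,2].mean(),cv2.minEnclosingCircle(Q[:,:2].astype(np.float32)))
for n,zl in (('dish',(345,243,40,25,40)),('spray',(362,167,35,15,250)),('pl',(136,170,35,40,110))):
    u0,v0,w,a,b=zl
    Q=np.array([world(t,u,v) for v in range(v0-w,v0+w) for u in range(u0-w,u0+w) if t['range_z'][v,u]>0]);Q=Q[(Q[:,2]>a)&(Q[:,2]<b)];print(n,Q.min(0),Q.max(0))
A=cv2.resize(t['img'][80:220,210:310],(400,560),interpolation=cv2.INTER_CUBIC);B=cv2.resize(s['img'][90:240,140:300],(400,560),interpolation=cv2.INTER_CUBIC)
cv2.imwrite('pics/c8.png',np.hstack([A,B])[:,:,::-1])
E
```

```text
[477.80044119  64.63848622 246.59226768] [-0.1  0.5  0.4]
95 98.15538743987753 ((439.0668029785156, 300.68841552734375), 33.05359649658203)
dish [ 421.88338287 -350.76744478   25.01756041] [ 529.48136617 -242.71946586   37.69409273]
spray [ 636.30523207 -359.21062185   15.31485126] [ 736.39704656 -281.58487996  235.49083884]
pl [622.40657363 296.31170537  40.01718569] [734.87952715 408.23906541 102.14626034]
```

View pics/c8.png

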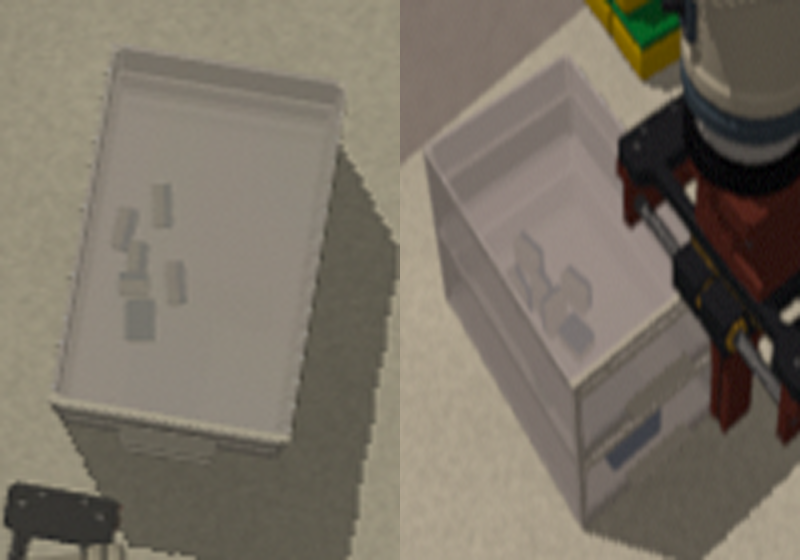

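Picture c8 shows the drawer flush with the shell, its front at crop (55,402)–(290,440), and all six tablets inside around (125–185, 205–320). The gripper is clear. I hand in.

```bash
python3 -c "
from workcell import ctrl
print(ctrl.close_job())"
```

```text
the job is handed in; nothing more can be done
None
```

The whole task was carried out and handed in at about 26 s of the 72 s allowed; the hand-in reports no verdict.

- **Drawer out:** I gripped the front panel and pulled it about 92 mm, until the stop pushed back with about 24 N.
- **Tipping:** I gripped the tumbler from the side and tipped it to about 140° with its mouth 40–80 mm above the drawer floor. I then jolted it and turned it upright, and the top view showed it empty.
- **Tumbler:** It stands upright on the laminate at about (439, 301), within 3 mm of where it started.
- **Drawer home:** I pushed the front until the stop held at a fixed position, with 8 N rising to 15 N against it.

**Last checks:**
- The last picture shows the drawer front flush with the shell.
- All six tablets are inside. Before shutting, the highest point I could see was 113 mm, under the 136 mm limit.
- The dish, spray bottle and plunger cup stand within 3 mm of their first measured positions.
- The gripper was clear of everything.

No check failed. One estimate was off: the drawer shut about 4 mm further in than I had estimated, so I relied on the stop force and the picture. The tablets' falling speed was not measured.

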